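# Kit the stand-fittings tray

### The job

Put the three lab-stand fittings on the bench (the angle bracket, the T-piece and the narrow coupler) each flat and fully home in the tray cut-out of its own outline. The wide coupler left lying on the tray fits nowhere: lay it flat in the square grey dish. Leave the rubber stopper, the cork and the small amber jar where they are.

Things in the scene. Friction and masses are not known exactly. Their poses are not given: they have to be found in the camera images.
- bracket: L-shaped angle bracket of bare brass, 22 mm thick, lying flat on the bench with its z up. Origin: underside, middle of the long leg. Long leg along x, 72 x 18 mm (x -36 to 36, y -9 to 9); the short leg leaves its -x end towards +y (x -36 to -18, y 9 to 39). About 0.09 kg. Easy grasp: across the long leg (along y) at x = +5 mm, by its upper 11 mm.
- tee: T-piece of bare brass, 22 mm thick, lying flat on the bench with its z up. Origin: underside; the crossbar is at the -x end, 18 x 54 mm (x -30 to -12, y -27 to 27), the stem runs to +x, 18 mm wide (x -12 to 30, y -9 to 9). About 0.09 kg. Easy grasp: across the stem (along y) at x = +10 mm, by its upper 11 mm.
- coupler: narrow rod coupler: a plain brass block 64 (x) x 26 (y) x 22 mm lying flat on the bench, z up. Origin: centre of the underside. About 0.10 kg. Grasp across y.
- wide_coupler: wide rod coupler, the odd one out: a brass block 64 (x) x 38 (y) x 22 mm lying flat and askew on top of the coupler insert, too wide for its cut-out. z up, origin: centre of the underside. About 0.14 kg. Grasp across y.
- dish: square grey open dish, fixed, 134 x 134 mm outside, 22 mm high, walls and floor 4 mm. Origin: centre of the underside.
- tray: fixed grey tray, 126 (x) x 304 (y) mm, origin under its centre. Three black foam inserts, 110 x 95 mm each, lie in it side by side, 96 mm apart along y, in any order. Their cut-outs' floors (light grey) are 7 mm above the bench, their tops 17 mm, higher than the tray's rim. A seated part stands 12 mm proud.
- insert_bracket_seat (a point): seat of the L-shaped cut-out in its fixed foam insert: the point on the cut-out's floor where the bracket's origin belongs, its x and y axes along this point's x and y. 10 mm deep, 2.5 mm play on every side.
- insert_tee_seat (a point): seat of the T-shaped cut-out: the point on its floor where the T-piece's origin belongs, its x and y axes along this point's. 10 mm deep, 2.5 mm play on every side.
- insert_coupler_seat (a point): seat of the oblong 69 x 31 mm cut-out: the point on its floor, in its middle, where the narrow coupler's origin belongs, its x along this point's x (either way round). 10 mm deep, 2.5 mm play on every side.
- stopper: bystander: black rubber stopper, diameter 26, height 26 mm, upright; origin at its underside
- cork: bystander: cork, diameter 30, height 22 mm, upright; origin at its underside
- vial: bystander: small amber jar, diameter 32, height 50 mm; origin at its underside
Mind the look-alikes: they are no part of the job. Leave any blue or purple look-alike of the part that bears insert_coupler_seat alone.

How it is judged (in metres and radians):
At the end, for the whole second after the job is handed in: The three fittings rest on the floors of their own cut-outs (within 8 mm of the seat, under 3 mm above it, tilt under 0.08 rad); the wide coupler rests flat on the dish's floor (within 50 mm of its centre along x and y, under 8 mm above its underside, tilt under 0.1 rad) (horizontal distance between bracket and insert_bracket_seat below 0.008 m and z of bracket in the frame of insert_bracket_seat below 0.003 m and angle between each of bracket, tee, coupler's own z axis and vertical below 0.08 rad and horizontal distance between tee and insert_tee_seat below 0.008 m and z of tee in the frame of insert_tee_seat below 0.003 m and horizontal distance between coupler and insert_coupler_seat below 0.008 m and z of coupler in the frame of insert_coupler_seat below 0.003 m and x of wide_coupler in the frame of dish between -0.05 and 0.05 m and y of wide_coupler in the frame of dish between -0.05 and 0.05 m and z of wide_coupler in the frame of dish below 0.008 m and angle between wide_coupler's own z axis and vertical below 0.1 rad and linear speed of each of bracket, tee, coupler, wide_coupler below 0.02 m/s); the robot touches nothing.
It fails at once if the stopper, the cork or the amber jar is shifted by more than 30 mm (distance of any of stopper, cork, vial from where it was at the start of the episode above 0.03 m).
It also fails if it takes over 72 s, if anything falls off the work surface, if the arm or the gripper's body presses on something with over 40 N, if the wrist force passes 120 N, or if a joint passes its speed limit or range.

### The arm

A 6-joint arm with a two-finger parallel gripper is mounted at the origin on the work surface. World frame = base frame: x ahead of the robot, y to its left, z up, the work surface at z = 0. Lengths are in m, angles in degrees, forces in N, time in s.
With the tool pointing down it reaches from about 0.3 to 0.75 m from the base axis. Payload 8.5 kg.
Tool frame: the origin (TCP) lies at the very end of the fingers, on their centre line; the grasp point (between the pads) lies 19 mm behind it; z points along the fingers, y is the direction in which the jaws open and shut (so a half turn about z gives the same grasp; the last joint's range is limited). The gripper opens to 85 mm and grips with 20 to 120 N. Pads are 22 mm wide; open, the fingers measure 114 mm over their backs; the gripper's body (76 mm by 85 mm) begins 54 mm behind the grasp point. The pads swing forward as they close: fully open they stand 13 mm farther back than shut.
Start: joints at [-88.826, 21.807, 74.336, -0, 83.858, -12.336], TCP at [0.128, -0.535, 0.231] pointing down, gripper open.
Joint ranges: [-178.18, 178.18], [-50.72, 133.34], [12.68, 142.11], [-81.47, 261.47], [9.98, 163.14], [-165.26, 165.26]. Speed limits (degrees/s): [136.94, 136.94, 180, 180, 180, 180].

### API

Orientations are given as a 3x3 rotation matrix whose columns are the frame's x, y, z axes.
In Python, from rig import env, vision, close_job, spotter gives the robot as it stands. The module is installed in compiled form; this text tells all that it offers.
- The arm moves only by the tool jog_arm, never from a script. Its argument "plan" is a list that holds one entry, the list of rows, each a list of 6 numbers: the shift along the tool's x, y, z in units of 40 mm (1.0 is 40 mm), then the turn, a rotation vector about the tool's x, y, z in units of 0.15 rad (1.0 is 0.15 rad). A call has 1 to 10 rows; each row shifts and turns the commanded pose from where the row before left it, along the tool's axes as they then stand; what a row does not reach is not made up. A row lasts 1/10 s, in which the tool goes at most 50 mm and 8.59 degrees, less where a joint would pass 70% of its speed; a pose out of reach is approached as far as the arm can. A call with a number of a shift or a turn outside -1 to 1 is refused whole. A call with a gripper value outside its range is refused whole. "grip" is the opening, from -1 (shut) to 1 (fully open), set as the call begins (left out, the last holds). The fingers move at their own pace and stop on an object; "squeeze" is the grip in N (left out, the last holds). Time passes only in rows, so rows that do not move let the fingers close. It gives the time, the measured TCP pose, the force and the opening at its end, in the units of the state.
- env.observe(): the state, without advancing time (a new reading comes with each control period).
- vision.get_image(name): name is "scene" or "side" or "wrist"; returns (picture, depth): 400x640x3 uint8, red, green, blue; 400x640 float32, m along the optical axis (not along the pixel's ray), 0 where there is no reading.
- vision.camera_info(name): a dict with "fx", "fy", "cx", "cy" (pixels), "rvec" (rotation vector, rad) and "tvec" (3), from world to camera coordinates, as OpenCV has them. Camera axes: x right, y down, z forward; pixel columns grow to the right and rows downward; lengths in m; the calibration is good to about 2 mm. A picture is of the moment at which its call begins: read the wrist's pose just before it. camera_info takes no time and is no camera call; for the wrist camera it gives the pose at the moment of the call.
- close_job(): hands the job in, once; it reports no verdict.
Trained networks look in the newest picture that a camera, given by its name, has taken for a name from the list of things; names that differ only in an ending like _2 or _b are one class to them, and where a whole thing is asked for, a point or a joint stands for the part that bears it (a point fixed in the world has none). Each returns a list of dicts, best first, with "score" (0 to 1); they miss things now and then, are a little off and sometimes report something else, mostly with a low value. They report only what shows in the picture. A call takes as long as a camera call. They do not tell look-alikes from the thing itself.
- spotter.trace(camera, query): "pixels" (400x640 bool, what is visible of it) and "rect" ([left, top, right, bottom] in pixels, round what is visible of it).
The state is a dict: "time_s": time; "q": joint angles; "qvel": joint speeds; "joint_efforts": joint torques, N m; "position": TCP position; "tool_rot": TCP orientation; "ft_force": force on the tool from outside, world axes, zero at the start; "wrist_torque": the same for the moment, N m; "grip_width": finger opening in m.
Only numpy, scipy, OpenCV 4.12 (cv2) and the standard library are available. Lean on these libraries where they do the work, as an engineer would, in place of code of your own. Each camera call takes 0.05 s, during which the arm holds its last target.

## Working session

There is one attempt and no reset: what is moved stays moved. The work goes in short steps, Python scripts to look and compute and a tool call to move; the robot and the scene stay as the last step left them, time stands still between calls to the robot, and variables do not carry over. Pictures are saved under pics/ and viewed, and the job is handed in when it is done.

Besides the shell and the picture viewer there is one more tool, called after "Emit:" as name([rows], argument=value, ...), one row to a line, values as JSON. jog_arm: Moves the arm, as the interface text tells. Its arguments: {"type":"object","properties":{"plan":{"type":"array"},"grip":{"type":"number"},"squeeze":{"type":"number"}},"required":["plan"]}

```bash
mkdir -p pics; ls; cat > h.py <<'E'
import numpy as np, cv2, pickle
from rig import env, vision, close_job, spotter
def snap(n,f):
    info=vision.camera_info(n); im,d=vision.get_image(n)
    cv2.imwrite(f'pics/{f}.png',im[:,:,::-1]); pickle.dump((info,im,d),open(f'pics/{f}.pkl','wb'))
    return info,im,d
def load(f): return pickle.load(open(f'pics/{f}.pkl','rb'))
def world(info,d):
    R=cv2.Rodrigues(np.array(info['rvec'],float))[0]; t=np.array(info['tvec'],float).ravel()
    v,u=np.mgrid[0:d.shape[0],0:d.shape[1]]
    c=np.stack([(u-info['cx'])/info['fx']*d,(v-info['cy'])/info['fy']*d,d],-1)
    return (c-t)@R
def ray(info,u,v,z):
    R=cv2.Rodrigues(np.array(info['rvec'],float))[0]; t=np.array(info['tvec'],float).ravel()
    o=-R.T@t; r=R.T@np.array([(u-info['cx'])/info['fx'],(v-info['cy'])/info['fy'],1])
    return o+r*(z-o[2])/r[2]
E
python3 - <<'E'
from h import *
for n in ['scene','side','wrist']: snap(n,n+'0')
s=env.observe(); print(s['time_s'],s['position'],s['tool_rot'],s['ft_force'],s['grip_width'])
E
```

```text
pics
0.15 [ 0.1284891  -0.53456041  0.23086163] [[ 9.72318922e-01  2.33657677e-01 -5.61394567e-05]
 [ 2.33657599e-01 -9.72318335e-01  1.08765115e-03]
 [ 1.99552618e-04 -1.07066120e-03 -9.99999407e-01]] [0.64851004 0.18379705 0.19571931] 0.08526379002492362
```

View pics/scene0.png

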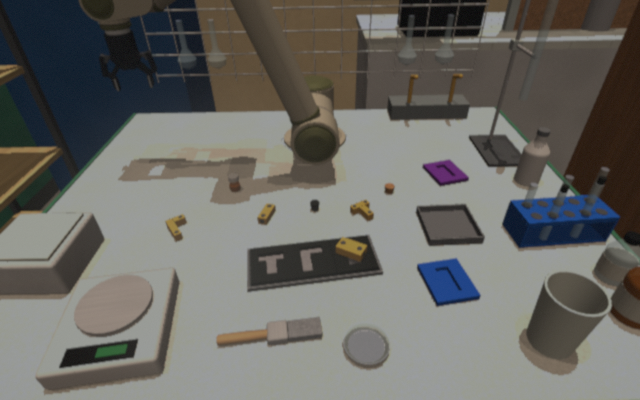

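View pics/side0.png

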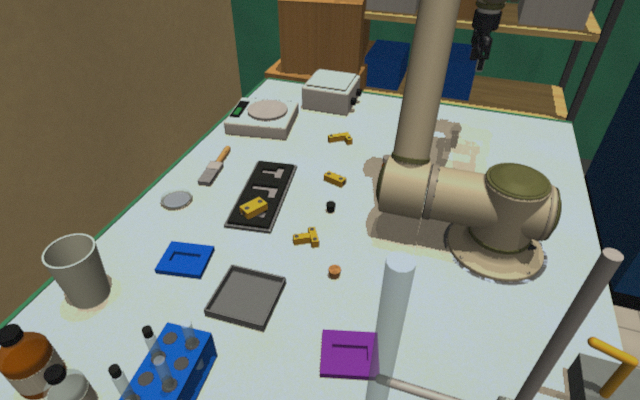

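View pics/wrist0.png

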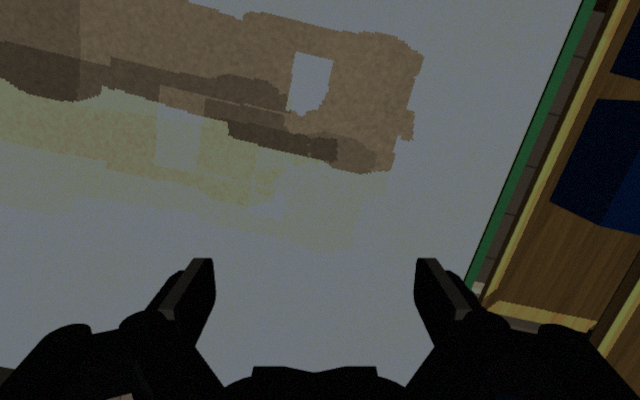

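The scene shows the bracket at (175,227), the coupler at (267,213), the tee at (363,210) and the wide coupler on the tray at (351,247). The tray holds the T cut-out at (270,262), the L at (312,260) and the oblong under the wide coupler. The dish is at (449,223). The blue (448,280) and purple (445,172) inserts are look-alikes to leave alone. Stopper is at (315,205), cork at (389,188) and jar at (234,183).

```bash
python3 - <<'E'
from h import *
for c in ['scene','side']:
    info,im,d=load(c+'0'); W=world(info,d)
    for q in ['bracket','tee','coupler','wide_coupler','dish','tray','insert_bracket_seat','insert_tee_seat','insert_coupler_seat','stopper','cork','vial']:
        try: r=spotter.trace(c,q)
        except Exception as e: print(c,q,e); continue
        for k in r[:3]:
            m=k['pixels']&(d>0)
            if m.sum()<5: continue
            p=W[m]; print(c,q,round(k['score'],2),k['rect'],m.sum(),np.round(np.median(p,0),3),np.round(np.percentile(p[:,2],[5,95]),3))
    # ortho map
E
python3 - <<'E'
from h import *
print(env.observe()['time_s'])
E
```

```text
scene bracket 0.66 [163.1, 214.9, 187.2, 237.1] 273 [ 0.501 -0.355  0.023] [0.007 0.026]
scene bracket 0.28 [339.9, 233.4, 367.4, 261.0] 481 [0.618 0.088 0.04 ] [0.024 0.043]
scene bracket 0.23 [245.1, 245.9, 383.3, 289.3] 786 [ 0.684 -0.016  0.01 ] [0.003 0.013]
scene tee 0.66 [351.8, 202.0, 371.7, 219.5] 310 [0.446 0.132 0.021] [0.003 0.026]
scene coupler 0.58 [258.4, 205.4, 279.7, 223.1] 287 [ 0.46  -0.127  0.022] [0.002 0.026]
scene wide_coupler 0.9 [335.7, 234.2, 369.4, 258.9] 524 [0.618 0.087 0.04 ] [0.02  0.043]
scene wide_coupler 0.56 [417.0, 205.1, 481.4, 246.5] 2241 [0.504 0.349 0.007] [0.004 0.024]
scene wide_coupler 0.33 [349.9, 200.4, 372.7, 220.6] 303 [0.447 0.132 0.022] [0.005 0.026]
scene dish 0.79 [418.2, 205.4, 485.7, 244.9] 2265 [0.505 0.349 0.007] [0.004 0.024]
scene dish 0.3 [289.5, 240.2, 339.8, 278.9] 1447 [ 0.631 -0.003  0.018] [0.008 0.021]
scene tray 0.71 [245.0, 237.1, 383.8, 289.6] 1021 [ 0.682 -0.011  0.01 ] [0.002 0.013]
scene insert_bracket_seat 0.88 [289.9, 239.6, 340.4, 280.9] 1550 [ 0.631 -0.003  0.018] [0.008 0.021]
scene insert_tee_seat 0.81 [250.0
[... 1272 characters left out ...]
8  0.018] [0.002 0.025]
side insert_bracket_seat 0.64 [379.5, 154.4, 392.1, 165.8] 52 [ 0.326 -0.227  0.05 ] [0.002 0.199]
side insert_bracket_seat 0.61 [239.7, 178.1, 283.6, 206.3] 834 [ 0.622 -0.004  0.017] [0.007 0.02 ]
side insert_tee_seat 0.86 [252.3, 159.7, 292.6, 185.1] 722 [ 0.636 -0.098  0.017] [0.008 0.02 ]
side insert_coupler_seat 0.94 [228.5, 200.3, 280.6, 230.3] 760 [0.594 0.117 0.017] [0.007 0.02 ]
side insert_coupler_seat 0.93 [152.2, 241.1, 215.1, 280.2] 1565 [0.689 0.298 0.014] [0.003 0.017]
side insert_coupler_seat 0.83 [318.5, 329.1, 377.0, 382.4] 2405 [0.261 0.409 0.014] [0.003 0.016]
side vial 0.56 [381.1, 157.3, 389.0, 162.0] 30 [ 0.327 -0.226  0.05 ] [0.037 0.053]
1.35
```

```bash
python3 - <<'E'
from h import *
info,im,d=load('wrist0'); print(info)
R=cv2.Rodrigues(np.array(info['rvec'],float))[0]; t=np.array(info['tvec'],float).ravel()
s=env.observe(); T=np.array(s['tool_rot'])
print('cam pos in tool',T.T@(-R.T@t-s['position'])); print('cam axes in tool (cols)',np.round(T.T@R.T,3))
# merged orthomap
res=0.001; x0,y0=0.2,-0.45
for c in ['scene','side']:
    info,im,d=load(c+'0'); W=world(info,d)
    xs=np.arange(0.28,0.76,res); ys=np.arange(0.45,-0.45,-res)
    X,Y=np.meshgrid(xs,ys,indexing='ij')
    R=cv2.Rodrigues(np.array(info['rvec'],float))[0]; t=np.array(info['tvec'],float).ravel()
    P=np.stack([X,Y,np.full_like(X,0.02)],-1)@R.T+t
    m1=(P[...,0]/P[...,2]*info['fx']+info['cx']).astype(np.float32); m2=(P[...,1]/P[...,2]*info['fy']+info['cy']).astype(np.float32)
    o=cv2.remap(im,m1,m2,cv2.INTER_LINEAR)[::-1]
    cv2.imwrite(f'pics/ortho_{c}.png',cv2.resize(o[:,:,::-1],(800,427)))
E
```

```text
{'fx': 344.3627195757057, 'fy': 344.3627195757057, 'cx': 314.21145578420953, 'cy': 195.04565595657203, 'rvec': array([-2.26674081,  1.78839561,  0.28084186]), 'tvec': array([-0.54951847, -0.03866394,  0.3806602 ])}
cam pos in tool [ 0.078135    0.00044289 -0.14189358]
cam axes in tool (cols) [[-0.001 -0.953 -0.304]
 [ 1.    -0.001 -0.002]
 [ 0.002 -0.304  0.953]]
```

View pics/ortho_scene.png

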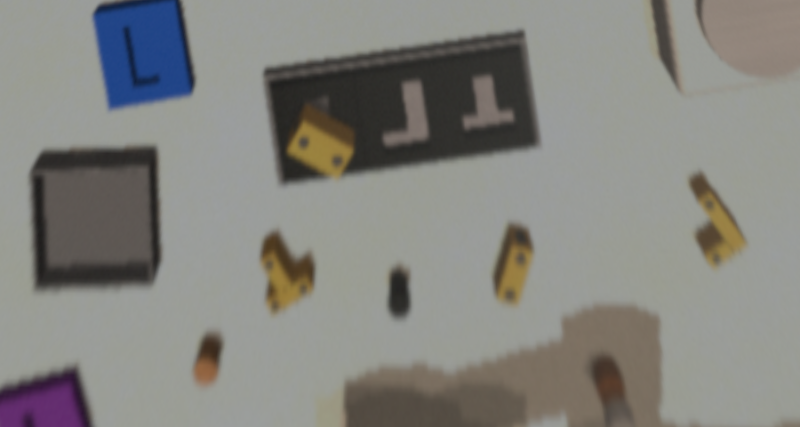

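View pics/ortho_side.png

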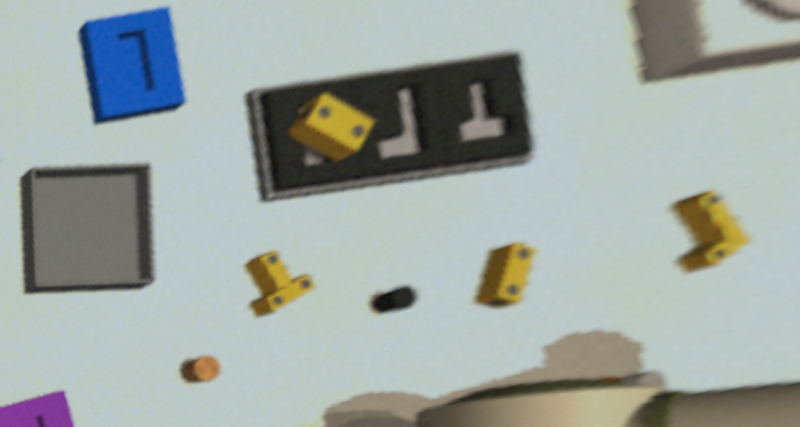

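```bash
cat >> h.py <<'E'
from scipy.spatial.transform import Rotation as Ro
def Rt(a): 
    a=np.radians(a); c,s=np.cos(a),np.sin(a)
    return np.array([[c,s,0],[s,-c,0],[0,0,-1.]])
def rows(p,a,n,s=None):
    s=s or env.observe(); P=np.array(s['position']);R=np.array(s['tool_rot'])
    p=np.array(p); rv=Ro.from_matrix(R.T@Rt(a)).as_rotvec(); step=Ro.from_rotvec(rv/n).as_matrix()
    out=[]
    for i in range(n):
        out.append([round(float(x),2) for x in np.r_[R.T@(p-P)/n/0.04, rv/n/0.15]]); R=R@step
    q=env.observe()['q'][0]
    print('t',round(s['time_s'],2),'max',np.abs(out).max(),'q6~',round(np.degrees(np.arctan2(p[1],p[0]))+90-a,0)); print(out)
E
python3 -c "
from h import *
rows((0.49,-0.36,0.22),13.5,10)"
```

```text
t 1.35 max 0.98 q6~ 40.0
[[0.98, -0.21, 0.03, 0.0, 0.0, 0.0], [0.98, -0.21, 0.03, 0.0, 0.0, 0.0], [0.98, -0.21, 0.03, 0.0, 0.0, 0.0], [0.98, -0.21, 0.03, 0.0, 0.0, 0.0], [0.98, -0.21, 0.03, 0.0, 0.0, 0.0], [0.98, -0.21, 0.03, 0.0, 0.0, 0.0], [0.98, -0.21, 0.03, 0.0, 0.0, 0.0], [0.98, -0.21, 0.03, 0.0, 0.0, 0.0], [0.98, -0.21, 0.03, 0.0, 0.0, 0.0], [0.98, -0.21, 0.03, 0.0, 0.0, 0.0]]
```

Emit:
jog_arm([
  [[0.98,-0.21,0.03,0,0,0],[0.98,-0.21,0.03,0,0,0],[0.98,-0.21,0.03,0,0,0],[0.98,-0.21,0.03,0,0,0],[0.98,-0.21,0.03,0,0,0],[0.98,-0.21,0.03,0,0,0],[0.98,-0.21,0.03,0,0,0],[0.98,-0.21,0.03,0,0,0],[0.98,-0.21,0.03,0,0,0],[0.98,-0.21,0.03,0,0,0]],
])

```text
time_s: 2.35
position: [0.4915, -0.3606, 0.2193]
tool_rot: [[0.972, 0.234, 0.0], [0.234, -0.972, -0.0], [0.0, 0.0, -1.0]]
ft_force: [-0.7, -0.4, 0.3]
grip_width: 0.0854
```

```bash
python3 - <<'E'
from h import *
s=env.observe(); print(s['time_s'],s['position'],np.round(s['qvel'],1),s['q'])
info,im,d=snap('wrist','w1')
r=spotter.trace('wrist','bracket')
for k in r[:3]: print(k['score'],k['rect'])
W=world(info,d)
m=r[0]['pixels']&(d>0); print(np.median(W[m],0), 'bench z',np.median(W[100:150,250:400,2]))
pickle.dump(m,open('pics/m1.pkl','wb'))
E
```

```text
2.35 [ 0.49145431 -0.36058261  0.21931362] [ 37.4  19.  -30.6  -0.   11.4  37.4] [-4.73806883e+01  2.83308497e+01  6.54743532e+01 -2.94433966e-03
  8.61862106e+01  2.91056471e+01]
0.75 [292.9, 110.0, 340.1, 192.8]
[ 0.50040054 -0.35751482  0.02190643] bench z 8.112661295396892e-05
```

View pics/w1.png

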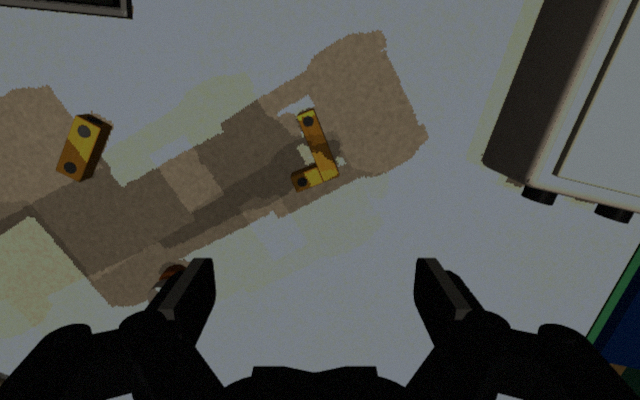

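```bash
cat >> h.py <<'E'
from scipy.optimize import minimize
SH={'bracket':np.array([[-36,-9],[36,-9],[36,9],[-18,9],[-18,39],[-36,39]])/1e3,
'tee':np.array([[-30,-27],[-12,-27],[-12,-9],[30,-9],[30,9],[-12,9],[-12,27],[-30,27]])/1e3,
'coupler':np.array([[-32,-13],[32,-13],[32,13],[-32,13]])/1e3,
'wide':np.array([[-32,-19],[32,-19],[32,19],[-32,19]])/1e3}
def proj(info,P):
    return cv2.projectPoints(np.asarray(P,float).reshape(-1,1,3),np.array(info['rvec'],float),np.array(info['tvec'],float),
      np.array([[info['fx'],0,info['cx']],[0,info['fy'],info['cy']],[0,0,1]]),None)[0].reshape(-1,2)
def sil(info,poly,x,y,a,z0,z1,K=4,box=None):
    c,s=np.cos(a),np.sin(a); xy=poly@np.array([[c,s],[-s,c]])+[x,y]
    B=proj(info,np.c_[xy,np.full(len(xy),z0)]);T=proj(info,np.c_[xy,np.full(len(xy),z1)])
    u0,v0,u1,v1=box; im=np.zeros(((v1-v0)*K,(u1-u0)*K),np.uint8)
    f=lambda Q: cv2.fillPoly(im,[np.round(((Q-[u0,v0]+.5)*K-.5)*16).astype(np.int32)],1,shift=4)
    f(T);f(B)
    n=len(xy)
    for i in range(n): f(np.array([B[i],B[(i+1)%n],T[(i+1)%n],T[i]]))
    return im
def fit(info,mask,poly,z0,z1,x,y,angs=range(0,360,15),K=4,ring=None):
    vs,us=np.nonzero(mask); box=(us.min()-15,vs.min()-15,us.max()+16,vs.max()+16)
    box=(max(box[0],0),max(box[1],0),min(box[2],640),min(box[3],400))
    M=cv2.resize(mask[box[1]:box[3],box[0]:box[2]].astype(np.uint8),None,fx=K,fy=K,interpolation=cv2.INTER_NEAREST)>0
    def cost(p):
        S=sil(info,poly,p[0]/1e3,p[1]/1e3,p[2]/30,z0,z1,K,box)>0
        return 1-(S&M).sum()/max((S|M).sum(),1)
    best=[]
    for a in angs:
        for dx,dy in ([(0,0)]):
            p0=np.array([x*1e3,y*1e3,np.radians(a)*30])
            r=minimize(cost,p0,method='Nelder-Mead',options=dict(initial_simplex=[p0,p0+[15,0,0],p0+[0,15,0],p0+[0,0,6]],xatol=.05,fatol=1e-4,maxiter=150))
            best.append((r.fun,r.x[0]/1e3,r.x[1]/1e3,np.degrees(r.x[2]/30)%360))
    best.sort(); return best
E
python3 - <<'E'
from h import *
info,im,d=load('w1');W=world(info,d)
hsv=cv2.cvtColor(im,cv2.COLOR_RGB2HSV)
m=(W[...,2]>0.006)&(W[...,2]<0.04)&(np.hypot(W[...,0]-.50,W[...,1]+.35)<.07)&(d>0)
print(m.sum(), np.percentile(W[m][:,2],[10,50,90]))
n,l,st,_=cv2.connectedComponentsWithStats(m.astype(np.uint8)); k=1+st[1:,4].argmax(); m=l==k
for b in fit(info,m,SH['bracket'],0,.022,*W[m][:,:2].mean(0))[:4]: print(np.round(b,4))
o=im.copy(); o[m]=[0,255,0]; cv2.imwrite('pics/w1m.png',cv2.resize(o[80:220,240:400,::-1],None,fx=4,fy=4))
m=(W[...,2]>0.006)&(W[...,2]<0.04)&(np.hypot(W[...,0]-.45,W[...,1]+.12)<.06)&(d>0)
for b in fit(info,m,SH['coupler'],0,.022,*W[m][:,:2].mean(0),range(0,180,15))[:3]: print(np.round(b,4), np.percentile(W[m][:,2],[10,50,90]))
E
```

```text
1906 [0.02064886 0.0219426  0.02292702]
[ 0.0583  0.5115 -0.3604 35.475 ]
[ 0.059   0.5116 -0.3602 35.6472]
[ 0.0599  0.5114 -0.3605 35.7748]
[ 0.0599  0.5115 -0.3603 35.37  ]
[ 1.148000e-01  4.520000e-01 -1.269000e-01  1.622735e+02] [0.01238741 0.02194651 0.02312361]
[ 1.154000e-01  4.524000e-01 -1.267000e-01  3.412918e+02] [0.01238741 0.02194651 0.02312361]
[ 1.154000e-01  4.522000e-01 -1.268000e-01  1.615939e+02] [0.01238741 0.02194651 0.02312361]
```

View pics/w1m.png

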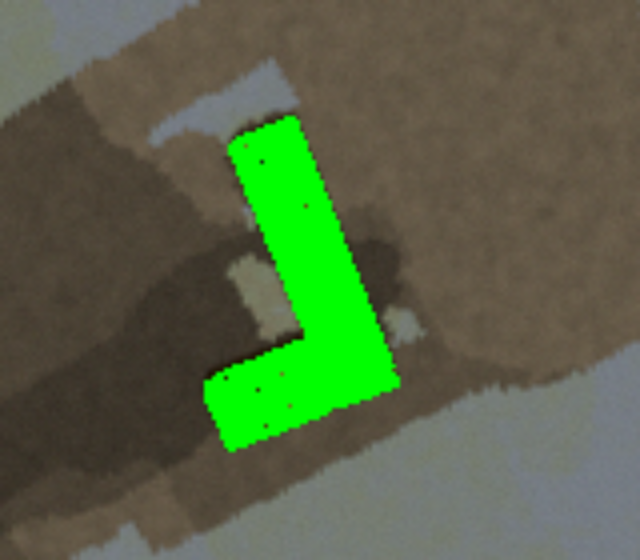

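```bash
python3 -c "
from h import *
rows((0.5156,-0.3575,0.06),35.5,6)"
```

```text
t 2.45 max 0.66 q6~ 20.0
[[0.09, 0.02, 0.66, -0.0, -0.0, -0.42], [0.09, 0.02, 0.66, -0.0, -0.0, -0.42], [0.09, 0.03, 0.66, -0.0, -0.0, -0.42], [0.09, 0.03, 0.66, -0.0, -0.0, -0.42], [0.08, 0.04, 0.66, -0.0, -0.0, -0.42], [0.08, 0.04, 0.66, -0.0, -0.0, -0.42]]
```

Emit:
jog_arm([
  [[0.09,0.02,0.66,0,0,-0.42],[0.09,0.02,0.66,0,0,-0.42],[0.09,0.03,0.66,0,0,-0.42],[0.09,0.03,0.66,0,0,-0.42],[0.08,0.04,0.66,0,0,-0.42],[0.08,0.04,0.66,0,0,-0.42],[0,0,0,0,0,0],[0,0,0,0,0,0]],
], grip=0.3, squeeze=40)

```text
time_s: 3.25
position: [0.5119, -0.3606, 0.0615]
tool_rot: [[0.819, 0.574, -0.0], [0.574, -0.819, -0.0], [-0.0, 0.0, -1.0]]
ft_force: [-0.1, -0.2, 0.6]
grip_width: 0.0556
```

```bash
python3 - <<'E'
from h import *
s=env.observe(); print(s['position'],np.round(s['qvel'],2), np.degrees(np.arctan2(s['tool_rot'][1][0],s['tool_rot'][0][0])),s['grip_width'])
rows((0.5156,-0.3575,0.012),35.5,2)
info,im,d=snap('wrist','w2');W=world(info,d)
m=(W[...,2]>0.006)&(W[...,2]<0.035)&(np.hypot(W[...,0]-.515,W[...,1]+.35)<.065)&(d>0)
n,l,st,_=cv2.connectedComponentsWithStats(m.astype(np.uint8)); k=1+st[1:,4].argmax(); m=l==k
for b in fit(info,m,SH['bracket'],0,.022,.5115,-.36,[20,35,50])[:2]: print(np.round(b,4))
E
```

```text
[ 0.51194455 -0.36059675  0.06150157] [ 0.09 -1.68 -1.16  0.14 -0.07 -0.07] 35.05907486234337 0.05557123701484537
t 3.25 max 0.62 q6~ 20.0
[[0.06, -0.01, 0.62, 0.0, 0.0, -0.03], [0.06, -0.01, 0.62, 0.0, 0.0, -0.03]]
[ 0.0979  0.5118 -0.3604 36.0605]
[ 0.0981  0.5115 -0.3606 35.9034]
```

View pics/w2.png

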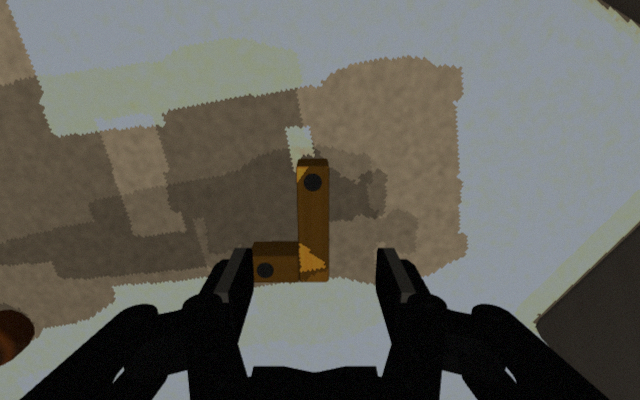

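Emit:
jog_arm([
  [[0.07,-0.01,0.41,0,0,-0.06],[0.07,-0.01,0.41,0,0,0],[0,0,0.42,0,0,0],[0,0,0,0,0,0]],
])

```text
time_s: 3.7
position: [0.5158, -0.3562, 0.0111]
tool_rot: [[0.813, 0.582, -0.001], [0.582, -0.813, 0.001], [-0.0, -0.001, -1.0]]
ft_force: [0.1, -0.5, 0.7]
grip_width: 0.0556
```

Emit:
jog_arm([
  [[0,0,0,0,0,0],[0,0,0,0,0,0],[0,0,0,0,0,0],[0,0,0,0,0,0]],
], grip=-1)

```text
time_s: 4.1
position: [0.5167, -0.3569, 0.0129]
tool_rot: [[0.812, 0.583, 0.002], [0.583, -0.812, -0.002], [0.0, 0.003, -1.0]]
ft_force: [-0.5, -0.4, 5.9]
grip_width: 0.0168
```

```bash
python3 - <<'E'
from h import *
s=env.observe(); print(s['position'],np.round(s['qvel'],2), np.degrees(np.arctan2(s['tool_rot'][1][0],s['tool_rot'][0][0])),s['grip_width'],s['ft_force'])
rows((0.5156,-0.3575,0.09),35.5,2)
rows((0.585,-0.03,0.20),8,10)
E
```

```text
[ 0.51669266 -0.35693176  0.01294948] [-0.04 -0.02 -0.03 -0.1  -0.01  0.01] 35.67271634930808 0.016834900062380656 [-0.51574578 -0.42382448  5.87106507]
t 4.1 max 0.96 q6~ 20.0
[[-0.01, 0.0, -0.96, 0.01, -0.0, 0.01], [-0.02, -0.0, -0.96, 0.01, -0.0, 0.01]]
t 4.1 max 0.77 q6~ 79.0
[[0.62, -0.56, -0.47, 0.0, -0.0, 0.32], [0.59, -0.59, -0.47, 0.0, -0.0, 0.32], [0.56, -0.62, -0.47, 0.0, -0.0, 0.32], [0.53, -0.65, -0.47, 0.0, -0.0, 0.32], [0.5, -0.67, -0.47, 0.0, -0.0, 0.32], [0.46, -0.69, -0.47, 0.0, -0.0, 0.32], [0.43, -0.72, -0.47, 0.0, -0.0, 0.32], [0.39, -0.74, -0.47, 0.0, -0.0, 0.32], [0.36, -0.75, -0.47, 0.0, -0.0, 0.32], [0.32, -0.77, -0.47, 0.0, -0.0, 0.32]]
```

Emit:
jog_arm([
  [[0,0,-0.9,0,0,0],[0,0,-0.9,0,0,0],[0.56,-0.62,-0.3,0,0,0.32],[0.53,-0.65,-0.3,0,0,0.32],[0.5,-0.67,-0.3,0,0,0.32],[0.46,-0.69,-0.3,0,0,0.32],[0.43,-0.72,-0.3,0,0,0.32],[0.39,-0.74,-0.3,0,0,0.32],[0.36,-0.75,-0.3,0,0,0.32],[0.32,-0.77,-0.3,0,0,0.32]],
])

```text
time_s: 5.1
position: [0.5452, -0.0893, 0.1803]
tool_rot: [[0.972, 0.234, 0.001], [0.234, -0.972, -0.0], [0.001, 0.0, -1.0]]
ft_force: [0.9, 0.2, -0.1]
grip_width: 0.0169
```

Emit:
jog_arm([
  [[0.2,-0.9,0,0,0,0.32],[0.17,-0.9,0,0,0,0.32],[0,0,0,0,0,0],[0,0,0,0,0,0]],
])

```text
time_s: 5.5
position: [0.5444, -0.0168, 0.1798]
tool_rot: [[0.99, 0.144, 0.001], [0.144, -0.99, -0.0], [0.0, 0.0, -1.0]]
ft_force: [0.5, 0.3, -0.1]
grip_width: 0.0165
```

```bash
python3 - <<'E'
from h import *
s=env.observe(); print(s['position'],np.round(s['qvel'],2), np.degrees(np.arctan2(s['tool_rot'][1][0],s['tool_rot'][0][0])),s['grip_width'],s['ft_force'])
info,im,d=snap('wrist','w3');snap('side','s3')
i,im,d=load('s3')
p=proj(i,[s['position']])[0].astype(int);print(p)
c=im[max(p[1]-70,0):p[1]+60,p[0]-80:p[0]+80,::-1]; cv2.imwrite('pics/s3c.png',cv2.resize(c,None,fx=4,fy=4,interpolation=cv2.INTER_CUBIC))
E
```

```text
[ 0.54439984 -0.01676837  0.17975302] [-2.03  0.4  -0.37 -0.16 -0.03 -0.44] 8.282598622399158 0.016507344726046674 [ 0.45802175  0.29429174 -0.13003428]
[289 143]
```

View pics/w3.png

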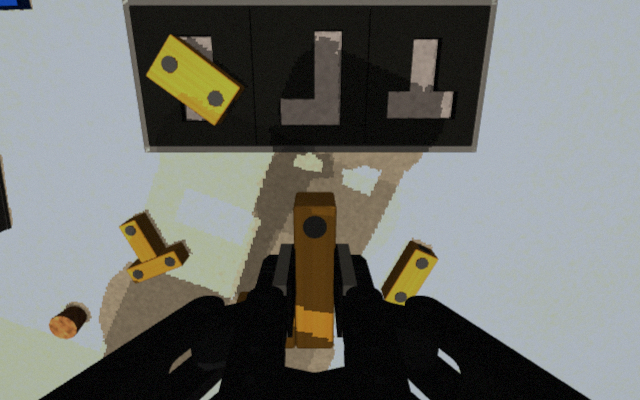

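View pics/s3c.png

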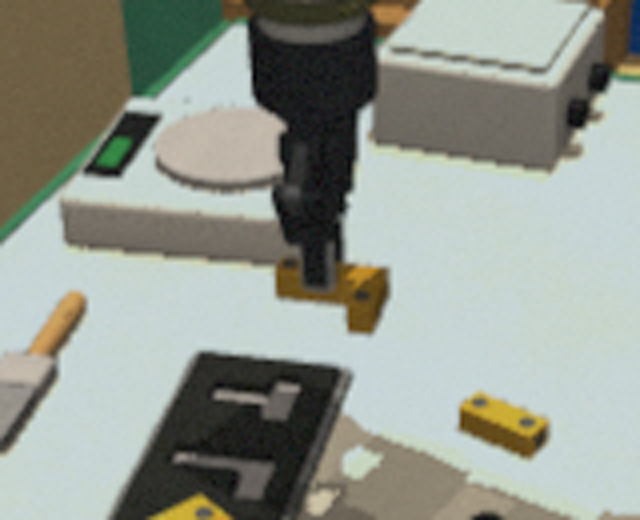

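```bash
cat >> h.py <<'E'
g=2.5e-3
def expand(P):
    n=len(P);o=[]
    for i in range(n):
        a=P[i]-P[i-1];b=P[(i+1)%n]-P[i];a=a/np.linalg.norm(a);b=b/np.linalg.norm(b)
        o.append(P[i]+g*(np.array([a[1],-a[0]])+np.array([b[1],-b[0]])))
    return np.array(o)
def sees(info,poly,x,y,a,z0,z1,K,box):
    c,s=np.cos(a),np.sin(a); xy=poly@np.array([[c,s],[-s,c]])+[x,y]; u0,v0,u1,v1=box; out=[]
    for z in (z0,z1):
        im=np.zeros(((v1-v0)*K,(u1-u0)*K),np.uint8); Q=proj(info,np.c_[xy,np.full(len(xy),z)])
        cv2.fillPoly(im,[np.round(((Q-[u0,v0]+.5)*K-.5)*16).astype(np.int32)],1,shift=4); out.append(im)
    return out[0]&out[1]
def fitseat(info,mask,poly,x,y,a0,z0=.007,z1=.017,K=4):
    vs,us=np.nonzero(mask); box=(max(us.min()-15,0),max(vs.min()-15,0),min(us.max()+16,640),min(vs.max()+16,400))
    M=cv2.resize(mask[box[1]:box[3],box[0]:box[2]].astype(np.uint8),None,fx=K,fy=K,interpolation=cv2.INTER_NEAREST)>0
    P=expand(poly)
    def cost(p):
        S=sees(info,P,p[0]/1e3,p[1]/1e3,p[2]/30,z0,z1,K,box)>0
        return 1-(S&M).sum()/max((S|M).sum(),1)
    best=[]
    for a in (a0-6,a0,a0+6):
        p0=np.array([x*1e3,y*1e3,np.radians(a)*30])
        r=minimize(cost,p0,method='Nelder-Mead',options=dict(initial_simplex=[p0,p0+[8,0,0],p0+[0,8,0],p0+[0,0,4]],xatol=.03,fatol=1e-4,maxiter=200))
        best.append((r.fun,r.x[0]/1e3,r.x[1]/1e3,np.degrees(r.x[2]/30)))
    best.sort(); return best
E
python3 - <<'E'
from h import *
info,im,d=load('w3');W=world(info,d)
s=env.observe();P=np.array(s['position'])
m=np.zeros(d.shape,bool);m[215:300,303:326]=1;print('held top z rel tcp',np.percentile(W[m][:,2]-P[2],[10,50,90]))
T=np.array(s['tool_rot']); L=(W-P)@T
m=(np.abs(L[...,1])<.02)&(abs(L[...,2]+.006)<.015)&(d>0)&(np.abs(L[...,0])<.06); print('x range',np.percentile(L[m][:,0],[1,99]))
v=im.max(2).astype(int); 
lo=(W[...,2]<.0125)&(W[...,2]>.002)
for nm,(u,w) in dict(bracket=(325,80),tee=(422,85)).items():
    ROI=np.zeros(d.shape,bool); ROI[w-60:w+60,u-55:u+55]=1
    q=v[ROI]; th,_=cv2.threshold(q.astype(np.uint8),0,255,cv2.THRESH_OTSU)
    M=(ROI&(v>th)).astype(np.uint8); n,l,st,ce=cv2.connectedComponentsWithStats(M); 
    print(nm,th,st[1:]); k=l[w,u] or 1+np.argmax([st[j,4]*(np.hypot(*(ce[j]-[u,w]))<30) for j in range(1,n)]); M=l==k
    print(M.sum(),'z floor',np.median(W[M][:,2]), W[M][:,:2].mean(0))
    a=fitseat(info,M,SH[nm],*(W[M][:,:2].mean(0)),8); print(np.round(a,4))
    im2=im.copy(); im2[M]=[0,255,0]; cv2.imwrite(f'pics/w3_{nm}.png',im2[w-70:w+70,u-70:u+70,::-1])
ins=(np.abs(W[...,2]-.017)<.0035)&(v<60)&(np.hypot(W[...,0]-.62,W[...,1])<.2); print('ins top',np.median(W[ins][:,2]))
E
```

```text
held top z rel tcp [0.00861178 0.00938623 0.01021287]
x range [-0.03989343  0.03079844]
bracket 55.0 [[ 281   31   61   94 3294]]
3294 z floor 0.006969287462637324 [ 0.62139281 -0.01021437]
[[ 0.0343  0.6281 -0.0161  8.1491]
 [ 0.0347  0.6282 -0.0162  8.27  ]
 [ 0.035   0.6282 -0.0163  8.3368]]
tee 67.0 [[ 387   39   66   79 2929]
 [ 472  113    5   32   90]]
2929 z floor 0.006874384412293652 [ 0.63311707 -0.09822928]
[[ 0.0314  0.6398 -0.0963  8.5121]
 [ 0.0318  0.6397 -0.0963  8.4491]
 [ 0.0322  0.6397 -0.0964  8.4291]]
ins top 0.016900317084141487
```

```bash
python3 - <<'E'
from h import *
info,im,d=load('s3');W=world(info,d);s=env.observe();P=np.array(s['position']);T=np.array(s['tool_rot']);L=(W-P)@T
m=(d>0)&(np.abs(L)<.05).all(2)
br=(im[...,0].astype(int)-im[...,2]>35)
for n,k in (('brass',m&br),('dark',m&~br)): print(n,k.sum(),np.round(np.percentile(L[k],[2,50,98],axis=0)*1e3,1).tolist())
v,u=np.nonzero(m)
for vv in range(130,152):
    print(vv,' '.join(f"{'b' if br[vv,uu] else 'd'}{-L[vv,uu,2]*1e3:.0f}" if m[vv,uu] else '..' for uu in range(276,308)))
E
```

```text
brass 231 [[-43.2, -42.1, -11.5], [-24.5, -10.7, -6.8], [26.6, 5.2, 7.8]]
dark 199 [[-43.4, -40.6, -49.2], [-8.4, -16.9, -16.8], [22.3, 13.4, 11.8]]
130 .. .. .. .. .. .. .. .. .. .. .. .. .. .. .. .. d48 d36 d36 .. .. .. .. .. .. .. .. .. .. .. .. ..
131 .. .. .. .. .. .. .. .. .. .. .. .. .. .. .. d49 d47 d32 d31 .. .. .. .. .. .. .. .. .. .. .. .. ..
132 .. .. .. .. .. .. .. .. .. .. .. .. .. .. .. .. d46 d29 d29 .. .. .. .. .. .. .. .. .. .. .. .. ..
133 .. .. .. .. .. .. .. .. .. .. .. .. .. .. .. .. d43 d26 d25 .. .. .. .. .. .. .. .. .. .. .. .. ..
134 .. .. .. .. .. d50 d50 d49 d49 d48 .. .. .. .. .. .. d35 d21 d22 .. .. .. .. .. .. .. .. .. .. .. .. ..
135 .. .. .. .. .. .. .. .. d31 d35 d37 d37 d36 d47 d46 d34 d33 d20 d20 .. .. .. .. .. .. .. .. .. .. .. .. ..
136 .. .. .. .. .. .. .. .. d30 d32 d33 d30 d35 d34 d32 d31 d32 d16 d16 .. .. .. .. .. .. .. .. .. .. .. .. ..
137 .. .. .. .. .. .. .. .. d25 d31 d30 d30 d28 d31 d32 d29 d27 d13 d16 d11 .. .. .. .. .. .. .. .. .. .. .. ..
138 .. .. .. b9 d10 d10 d11 d12 d25 d27 d28 d28 d27 d28 d27 d24 d26 d10 d12 d7 .. .. .. .. .. ..
[... 817 characters left out ...]
b7 b4 d-3 ..
146 .. .. b-7 b-6 b-8 b-5 b-5 b-5 b-4 b-6 b-4 b-1 b-4 b0 b2 b2 b-2 b-0 b-1 b-2 b-2 b10 d8 d11 d10 b11 b11 b10 b8 b0 d-8 ..
147 .. .. d-8 d-9 d-8 d-10 b-9 b-6 b-6 b-7 b-7 b-7 b-7 b-8 b-4 b-6 b-6 b-5 b-4 b-4 b-4 b9 d10 d9 d11 b11 b9 b11 b4 d-3 d-11 ..
148 .. .. .. .. .. .. d-13 d-11 d-10 d-9 d-8 d-9 d-9 d-8 d-7 b-10 b-7 b-7 b-8 b-8 b11 b10 b10 b9 b9 b9 b11 b9 b1 d-5 .. ..
149 .. .. .. .. .. .. .. .. .. .. .. .. .. .. .. .. d-13 d-10 d-12 d-8 b11 b9 b9 b10 b9 b8 b9 b4 d-2 d-10 .. ..
150 .. .. .. .. .. .. .. .. .. .. .. .. .. .. .. .. .. .. .. .. b10 b7 b9 b7 b7 b8 b8 b1 d-5 .. .. ..
151 .. .. .. .. .. .. .. .. .. .. .. .. .. .. .. .. .. .. .. .. b3 b4 b3 b4 b4 b7 b6 b1 d-3 .. .. ..
```

```bash
python3 -c "
from h import *
rows((0.6335,-0.0154,0.045),8.3,5)"
```

```text
t 5.6 max 0.67 q6~ 80.0
[[0.44, 0.05, 0.67, 0.0, -0.0, -0.0], [0.44, 0.05, 0.67, 0.0, -0.0, -0.0], [0.44, 0.05, 0.67, 0.0, -0.0, -0.0], [0.44, 0.05, 0.67, 0.0, -0.0, -0.0], [0.44, 0.05, 0.67, 0.0, -0.0, -0.0]]
```

Emit:
jog_arm([
  [[0.44,0.05,0.67,0,0,0],[0.44,0.05,0.67,0,0,0],[0.44,0.05,0.67,0,0,0],[0.44,0.05,0.67,0,0,0],[0.44,0.05,0.67,0,0,0],[0,0,0,0,0,0],[0,0,0,0,0,0],[0,0,0,0,0,0]],
])

```text
time_s: 6.4
position: [0.633, -0.0152, 0.047]
tool_rot: [[0.99, 0.142, 0.002], [0.142, -0.99, -0.0], [0.002, 0.001, -1.0]]
ft_force: [1.0, 0.0, -0.7]
grip_width: 0.0168
```

```bash
python3 - <<'E'
from h import *
s=env.observe(); print(s['position'],np.round(s['qvel'],2), np.degrees(np.arctan2(s['tool_rot'][1][0],s['tool_rot'][0][0])),s['grip_width'],s['ft_force'])
rows((0.6335,-0.0154,0.0195),8.3,2)
snap('wrist','w4')
E
```

```text
[ 0.63298866 -0.01523473  0.04697167] [ 0.28 -0.54  0.02 -0.01 -0.27  0.17] 8.143001623710232 0.016762478412296635 [ 0.95163264  0.01039168 -0.66681406]
t 6.4 max 0.34 q6~ 80.0
[[0.01, 0.0, 0.34, 0.0, -0.01, -0.01], [0.01, 0.0, 0.34, 0.0, -0.01, -0.01]]
```

View pics/w4.png

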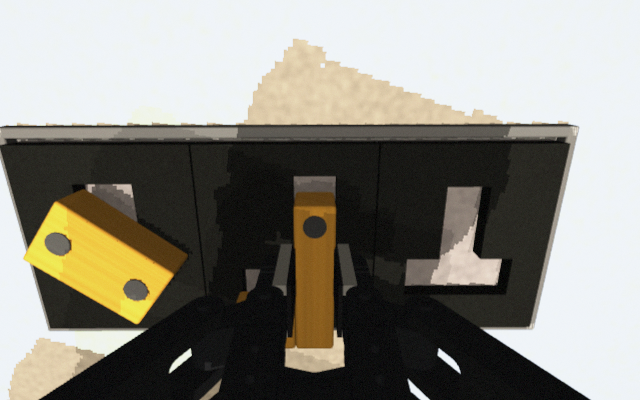

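Emit:
jog_arm([
  [[0.01,0,0.2,0,0,0],[0.01,0,0.17,0,0,0],[0,0,0.17,0,0,0],[0,0,0.15,0,0,0],[0,0,0,0,0,0],[0,0,0,0,0,0]],
])

```text
time_s: 7.05
position: [0.6335, -0.0144, 0.0199]
tool_rot: [[0.99, 0.143, 0.001], [0.143, -0.99, -0.0], [0.0, 0.001, -1.0]]
ft_force: [-7.9, 1.8, 20.0]
grip_width: 0.0166
```

Emit:
jog_arm([
  [[0,0,0,0,0,0],[0,0,0,0,0,0],[0,0,0,0,0,0],[0,0,-0.5,0,0,0],[0,0,-1,0,0,0],[-0.5,0,-1,0,0,0],[-0.5,0,-0.8,0,0,0],[0,0,0,0,0,0]],
], grip=0.0)

```text
time_s: 7.85
position: [0.5944, -0.0205, 0.1541]
tool_rot: [[0.99, 0.142, 0.007], [0.142, -0.99, -0.002], [0.006, 0.003, -1.0]]
ft_force: [0.4, -0.5, 1.3]
grip_width: 0.043
```

```bash
python3 - <<'E'
from h import *
s=env.observe(); print(s['position'],np.round(s['qvel'],2), np.degrees(np.arctan2(s['tool_rot'][1][0],s['tool_rot'][0][0])),s['grip_width'],s['ft_force'])
info,im,d=snap('wrist','w5');W=world(info,d)
m=(W[...,2]>0.022)&(W[...,2]<0.05)&(np.hypot(W[...,0]-.6281,W[...,1]+.0162)<.055)&(d>0)
n,l,st,_=cv2.connectedComponentsWithStats(m.astype(np.uint8)); k=1+st[1:,4].argmax(); m=l==k
print(m.sum(),'top z',np.percentile(W[m][:,2],[5,25,50,75,95]))
A=np.c_[W[m][:,:2],np.ones(m.sum())];t=W[m][:,2]>0.026;print('plane',np.linalg.lstsq(A[t],W[m][t][:,2],rcond=None)[0])
for b in fit(info,m,SH['bracket'],.02,.029,.628,-.016,[0,8,16])[:2]: print(np.round(b,4))
m=(W[...,2]>0.022)&(W[...,2]<0.06)&(np.hypot(W[...,0]-.605,W[...,1]-.095)<.06)&(d>0)
print('wide top',np.percentile(W[m][:,2],[5,50,95]))
for b in fit(info,m,SH['wide'],.017,.039,*W[m][:,:2].mean(0),range(0,180,20))[:3]: print(np.round(b,4))
E
```

```text
[ 0.59435661 -0.02052836  0.15410429] [ 0.37  4.92  1.09  0.22 -2.99  0.59] 8.170064280759847 0.042963763424356746 [ 0.39674794 -0.51126653  1.31500266]
2958 top z [0.02755996 0.02842113 0.02893459 0.02942325 0.0301544 ]
plane [0.00017924 0.00333654 0.02884832]
[ 0.0393  0.6279 -0.0155  7.8165]
[ 0.0417  0.6279 -0.0155  7.8931]
wide top [0.02884691 0.03895612 0.04016387]
[6.08000e-02 6.10600e-01 8.87000e-02 6.13144e+01]
[ 0.0608  0.6104  0.0887 59.9594]
[ 0.061   0.6103  0.0889 60.588 ]
```

View pics/w5.png

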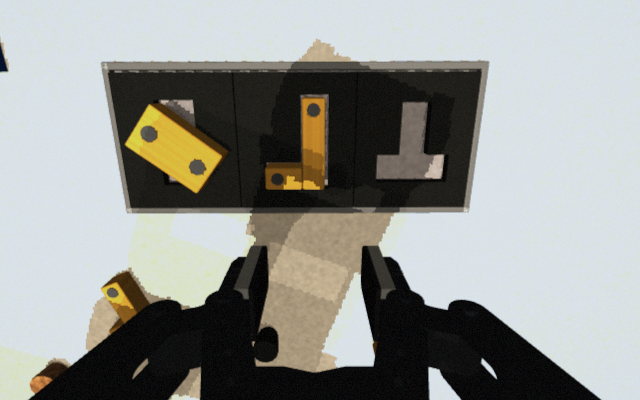

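```bash
python3 -c "
from h import *
rows((0.6105,0.0888,0.07),60.6,7)"
```

```text
t 7.9 max 0.87 q6~ 38.0
[[0.11, -0.38, 0.29, 0.0, -0.0, -0.87], [0.16, -0.36, 0.29, 0.0, -0.0, -0.87], [0.21, -0.34, 0.29, 0.0, -0.0, -0.87], [0.25, -0.31, 0.29, 0.0, -0.0, -0.87], [0.29, -0.27, 0.29, 0.0, -0.0, -0.87], [0.32, -0.23, 0.29, 0.0, -0.0, -0.87], [0.35, -0.19, 0.29, 0.0, -0.0, -0.87]]
```

Emit:
jog_arm([
  [[0.11,-0.38,0.29,0,0,-0.87],[0.16,-0.36,0.29,0,0,-0.87],[0.21,-0.34,0.29,0,0,-0.87],[0.25,-0.31,0.29,0,0,-0.87],[0.29,-0.27,0.29,0,0,-0.87],[0.32,-0.23,0.29,0,0,-0.87],[0.35,-0.19,0.29,0,0,-0.87],[0,0,0,0,0,0],[0,0,0,0,0,0]],
], grip=0.6)

```text
time_s: 8.8
position: [0.6103, 0.0896, 0.0675]
tool_rot: [[0.495, 0.869, -0.002], [0.869, -0.495, -0.0], [-0.001, -0.002, -1.0]]
ft_force: [-0.6, 0.0, 0.9]
grip_width: 0.0683
```

```bash
python3 - <<'E'
from h import *
s=env.observe(); print(s['position'],np.round(s['qvel'],2), np.degrees(np.arctan2(s['tool_rot'][1][0],s['tool_rot'][0][0])),s['grip_width'])
info,im,d=snap('wrist','w6');W=world(info,d)
m=(W[...,2]>0.022)&(W[...,2]<0.045)&(np.hypot(W[...,0]-.6105,W[...,1]-.0888)<.04)&(d>0)
for b in fit(info,m,SH['wide'],.017,.039,.61,.0888,[50,60,70])[:2]: print(np.round(b,4))
rows((0.6105,0.0888,0.026),60.6,3,s)
E
```

```text
[0.61032887 0.08956389 0.06746278] [-0.98 -1.26 -0.59 -0.05  0.24 -0.12] 60.354545408080746 0.06831374531918555
[4.05000e-02 6.10700e-01 8.79000e-02 6.07658e+01]
[4.06000e-02 6.10800e-01 8.81000e-02 6.09153e+01]
t 8.8 max 0.35 q6~ 38.0
[[-0.0, 0.0, 0.35, -0.0, 0.0, -0.01], [-0.0, 0.0, 0.35, -0.0, 0.0, -0.01], [-0.0, 0.0, 0.35, -0.0, 0.0, -0.01]]
```

View pics/w6.png

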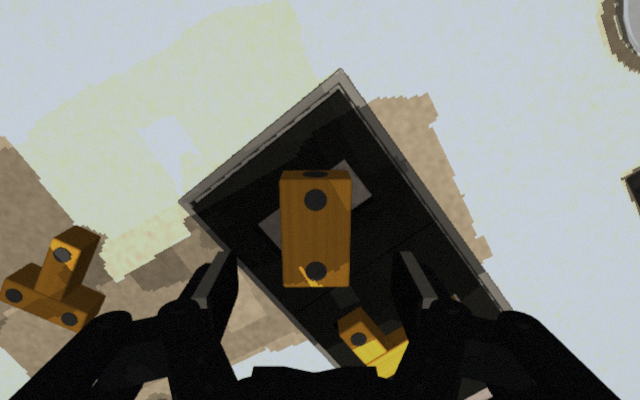

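Aligned over the wide coupler. Next: go down and grip.

Emit:
jog_arm([
  [[0,0,0.4,0,0,0],[0,0,0.4,0,0,0],[0,0,0.22,0,0,0],[0,0,0,0,0,0],[0,0,0,0,0,0]],
])

```text
time_s: 9.35
position: [0.6109, 0.0893, 0.0283]
tool_rot: [[0.493, 0.87, 0.001], [0.87, -0.493, -0.0], [0.0, 0.001, -1.0]]
ft_force: [0.5, -1.1, 0.6]
grip_width: 0.0683
```

Emit:
jog_arm([
  [[0,0,0,0,0,0],[0,0,0,0,0,0],[0,0,0,0,0,0],[0,0,0,0,0,0]],
], grip=-1)

```text
time_s: 9.75
position: [0.611, 0.0896, 0.0286]
tool_rot: [[0.492, 0.871, 0.002], [0.871, -0.492, -0.0], [0.001, 0.002, -1.0]]
ft_force: [-0.8, 0.0, 6.3]
grip_width: 0.0367
```

```bash
python3 - <<'E'
from h import *
s=env.observe(); print(s['position'],np.round(s['ft_force'],1),s['grip_width'])
s2=dict(s); s2['position']=np.array(s['position'])+[0,0,.08]
rows((0.505,0.34,0.14),90,8,s2)
i,im,d=load('scene0');W=world(i,d)
for c in ['scene','side']:
    i,im,d=load(c+'0');W=world(i,d)
    m=(W[...,2]>.012)&(W[...,2]<.03)&(np.hypot(W[...,0]-.505,W[...,1]-.349)<.11)
    print(c,cv2.minAreaRect((W[m][:,:2]*1000).astype(np.float32)))
E
```

```text
[0.61097724 0.08963773 0.02863762] [-0.8  0.   6.3] 0.0366721075733632
t 9.75 max 0.76 q6~ 34.0
[[0.52, -0.67, -0.1, 0.0, -0.0, -0.43], [0.56, -0.64, -0.1, 0.0, -0.0, -0.43], [0.6, -0.6, -0.1, 0.0, -0.0, -0.43], [0.64, -0.56, -0.1, 0.0, -0.0, -0.43], [0.67, -0.52, -0.1, 0.0, -0.0, -0.43], [0.7, -0.47, -0.1, 0.0, -0.0, -0.43], [0.73, -0.43, -0.1, 0.0, -0.0, -0.43], [0.76, -0.38, -0.1, 0.0, -0.0, -0.43]]
scene ((505.7779541015625, 346.4566955566406), (138.55032348632812, 135.80792236328125), 2.256575584411621)
side ((504.08428955078125, 347.730712890625), (135.28257751464844, 137.23854064941406), 1.9805866479873657)
```

Emit:
jog_arm([
  [[0,0,-1,0,0,0],[0,0,-1,0,0,0],[0.52,-0.67,-0.1,0,0,-0.43],[0.56,-0.64,-0.1,0,0,-0.43],[0.6,-0.6,0,0,0,-0.43],[0.64,-0.56,0,0,0,-0.43],[0.67,-0.52,0,0,0,-0.43],[0.7,-0.47,0,0,0,-0.43],[0.73,-0.43,0,0,0,-0.43],[0.76,-0.38,0,0,0,-0.43]],
])

```text
time_s: 10.75
position: [0.5038, 0.3408, 0.1156]
tool_rot: [[-0.004, 1.0, -0.0], [1.0, 0.004, -0.0], [-0.0, -0.0, -1.0]]
ft_force: [0.1, -0.4, -2.1]
grip_width: 0.0365
```

Emit:
jog_arm([
  [[0,0,0.5,0,0,0],[0,0,0.5,0,0,0],[0,0,0,0,0,0]],
])

```text
time_s: 11.05
position: [0.5031, 0.3393, 0.0732]
tool_rot: [[-0.002, 1.0, -0.005], [1.0, 0.002, -0.002], [-0.002, -0.005, -1.0]]
ft_force: [0.6, 0.2, -1.7]
grip_width: 0.0367
```

```bash
python3 - <<'E'
from h import *
s=env.observe(); print(s['position'],np.round(s['ft_force'],1),s['grip_width'],np.round(s['qvel'],1))
info,im,d=snap('wrist','w7');
rows((0.505,0.347,0.0185),92,4)
W=world(info,d);P=np.array(s['position']);L=(W-P)@np.array(s['tool_rot'])
m=(d>0)&(abs(L[...,0])<.04)&(abs(L[...,1])<.012)&(L[...,2]<-.003)&(L[...,2]>-.018); print('top rel',np.median(L[m][:,2]))
m=(W[...,2]>.012)&(W[...,2]<.03)&(np.hypot(W[...,0]-.505,W[...,1]-.349)<.11); print(cv2.minAreaRect((W[m][:,:2]*1000).astype(np.float32)))
E
```

```text
[0.5030837  0.33928231 0.07321952] [ 0.6  0.2 -1.7] 0.03672357456579177 [-0.7 -2.1 -2.9  0.1  2.6  0. ]
t 11.1 max 0.35 q6~ 32.0
[[0.05, 0.01, 0.35, -0.0, 0.0, -0.06], [0.05, 0.01, 0.35, -0.0, 0.0, -0.06], [0.05, 0.01, 0.35, -0.0, 0.0, -0.06], [0.05, 0.01, 0.35, -0.0, 0.0, -0.06]]
top rel -0.010189335120352874
((506.4388732910156, 347.6118469238281), (134.6498260498047, 133.63780212402344), 1.969834566116333)
```

View pics/w7.png

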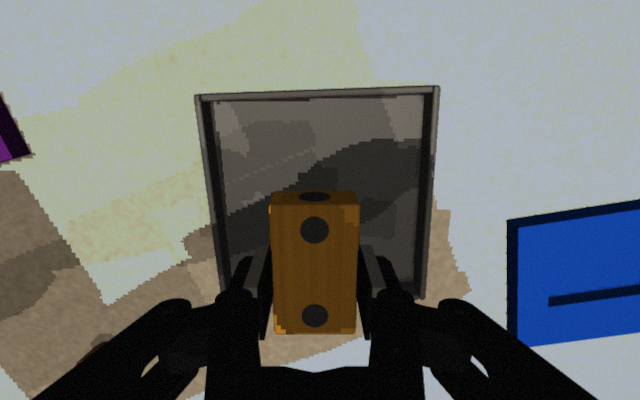

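Emit:
jog_arm([
  [[0.05,0.01,0.5,0,0,-0.06],[0.05,0.01,0.4,0,0,-0.06],[0.05,0.01,0.3,0,0,-0.06],[0.03,0.01,0.2,0,0,0],[0,0,0,0,0,0],[0,0,0,0,0,0]],
])

```text
time_s: 11.7
position: [0.5065, 0.347, 0.0203]
tool_rot: [[-0.028, 1.0, 0.001], [1.0, 0.028, 0.0], [0.0, 0.001, -1.0]]
ft_force: [-0.1, -0.6, -1.2]
grip_width: 0.0368
```

Still 4 mm above the dish floor: lower it, release, lift.

Emit:
jog_arm([
  [[0,0,0.06,0,0,0],[0,0,0.05,0,0,0],[0,0,0,0,0,0],[0,0,0,0,0,0]],
])

```text
time_s: 12.1
position: [0.5064, 0.3469, 0.0157]
tool_rot: [[-0.028, 1.0, 0.001], [1.0, 0.028, 0.0], [0.0, 0.001, -1.0]]
ft_force: [0.0, 0.4, 1.7]
grip_width: 0.0366
```

Emit:
jog_arm([
  [[0,0,0,0,0,0],[0,0,0,0,0,0],[0,0,0,0,0,0],[0,0,-0.4,0,0,0],[0,0,-1,0,0,0],[-0.3,0,-1,0,0,0],[-0.8,0,-1,0,0,0],[-1,0,-0.8,0,0,0],[-0.5,0,0,0,0,0],[0,0,0,0,0,0]],
], grip=0.4)

```text
time_s: 13.1
position: [0.5095, 0.2426, 0.1827]
tool_rot: [[-0.026, 1.0, 0.002], [1.0, 0.026, 0.0], [0.0, 0.002, -1.0]]
ft_force: [-0.9, -0.1, -0.8]
grip_width: 0.0599
```

```bash
python3 - <<'E'
from h import *
s=env.observe(); print(s['position'],np.round(s['ft_force'],1),s['grip_width'],np.round(s['qvel'],1))
info,im,d=snap('wrist','w8');W=world(info,d)
m=(W[...,2]>.018)&(W[...,2]<.04)&(np.hypot(W[...,0]-.505,W[...,1]-.347)<.05)&(d>0); print('wide top',np.percentile(W[m][:,2],[5,50,95]),cv2.minAreaRect((W[m][:,:2]*1000).astype(np.float32)))
m=(W[...,2]>.006)&(W[...,2]<.04)&(np.hypot(W[...,0]-.445,W[...,1]-.14)<.065)&(d>0)
n,l,st,_=cv2.connectedComponentsWithStats(m.astype(np.uint8)); k=1+st[1:,4].argmax(); m=l==k
print(m.sum(),'tee top',np.percentile(W[m][:,2],[5,50,95]))
for b in fit(info,m,SH['tee'],0,.022,*W[m][:,:2].mean(0))[:3]: print(np.round(b,4))
E
```

```text
[0.50949905 0.24262932 0.18266315] [-0.9 -0.1 -0.8] 0.05991995506917698 [ 2.7  2.2 -0.3  1.   0.1  2. ]
wide top [0.02463929 0.02593707 0.02727034] ((506.91229248046875, 345.89141845703125), (38.1683349609375, 63.80754089355469), 1.3517216444015503)
883 tee top [0.00829192 0.02139194 0.02299182]
[ 0.5274  0.4476  0.1343 30.9498]
[ 0.5276  0.4473  0.1348 31.126 ]
[ 0.5277  0.4474  0.1348 31.0985]
```

View pics/w8.png

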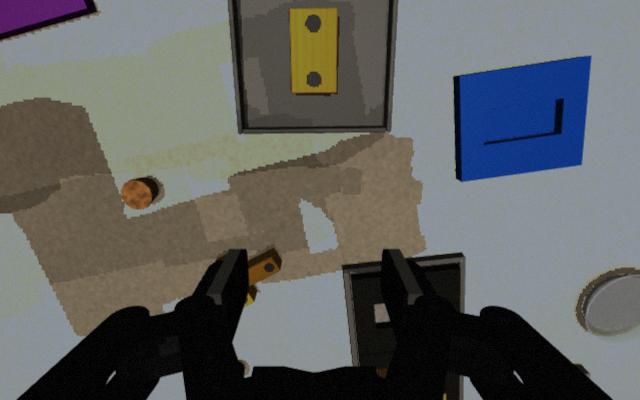

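```bash
python3 - <<'E'
from h import *
for f,box in (('w3',(205,285,110,195)),('w1',None)):
    info,im,d=load(f);W=world(info,d)
    if f=='w3':
        m=(W[...,2]>.005)&(W[...,2]<.04)&(np.hypot(W[...,0]-.445,W[...,1]-.14)<.065)&(d>0)
        n,l,st,_=cv2.connectedComponentsWithStats(m.astype(np.uint8)); k=1+st[1:,4].argmax(); m=l==k
        print(m.sum(),'tee top',np.percentile(W[m][:,2],[5,50,95]))
        for b in fit(info,m,SH['tee'],0,.022,*W[m][:,:2].mean(0))[:3]: print(np.round(b,4))
rows((0.46,0.15,0.12),36,7)
E
```

```text
2369 tee top [0.00803728 0.02181858 0.02327662]
[ 0.1096  0.4474  0.1372 31.3427]
[ 0.11    0.447   0.1376 30.8345]
[ 0.11    0.4471  0.1377 31.2604]
t 13.15 max 0.92 q6~ 72.0
[[-0.33, -0.18, 0.22, 0.0, -0.0, 0.92], [-0.35, -0.14, 0.22, 0.0, -0.0, 0.92], [-0.37, -0.09, 0.22, 0.0, -0.0, 0.92], [-0.38, -0.04, 0.22, 0.0, -0.0, 0.92], [-0.38, 0.02, 0.22, 0.0, -0.0, 0.92], [-0.37, 0.07, 0.22, 0.0, -0.0, 0.92], [-0.36, 0.12, 0.22, 0.0, -0.0, 0.92]]
```

```bash
python3 - <<'E'
from h import *
rows((0.4556,0.1427,0.07),31,8)
E
```

```text
t 13.15 max 0.88 q6~ 76.0
[[-0.31, -0.18, 0.35, 0.0, -0.0, 0.88], [-0.33, -0.13, 0.35, 0.0, -0.0, 0.88], [-0.35, -0.09, 0.35, 0.0, -0.0, 0.88], [-0.36, -0.04, 0.35, 0.0, -0.0, 0.88], [-0.36, 0.01, 0.35, 0.0, -0.0, 0.88], [-0.35, 0.05, 0.35, 0.0, -0.0, 0.88], [-0.34, 0.1, 0.35, 0.0, -0.0, 0.88], [-0.33, 0.14, 0.35, 0.0, -0.0, 0.88]]
```

Emit:
jog_arm([
  [[-0.31,-0.18,0.35,0,0,0.88],[-0.33,-0.13,0.35,0,0,0.88],[-0.35,-0.09,0.35,0,0,0.88],[-0.36,-0.04,0.35,0,0,0.88],[-0.36,0.01,0.35,0,0,0.88],[-0.35,0.05,0.35,0,0,0.88],[-0.34,0.1,0.35,0,0,0.88],[-0.33,0.14,0.35,0,0,0.88],[0,0,0,0,0,0],[0,0,0,0,0,0]],
], grip=0.3)

```text
time_s: 14.15
position: [0.456, 0.144, 0.0696]
tool_rot: [[0.854, 0.52, -0.0], [0.52, -0.854, 0.0], [-0.0, -0.0, -1.0]]
ft_force: [0.4, -0.3, -0.4]
grip_width: 0.0554
```

```bash
cat >> h.py <<'E'
def report():
    s=env.observe(); print(s['time_s'],np.round(s['position'],4),'a',round(np.degrees(np.arctan2(s['tool_rot'][1][0],s['tool_rot'][0][0])),2),'w',round(s['grip_width'],4),'F',np.round(s['ft_force'],1),'qv',np.abs(s['qvel']).max().round(1)); return s
E
python3 - <<'E'
from h import *
s=report()
info,im,d=snap('wrist','w9');W=world(info,d)
L=(W-s['position'])@np.array(s['tool_rot'])
m=(W[...,2]>.006)&(W[...,2]<.035)&(np.hypot(W[...,0]-.447,W[...,1]-.1375)<.05)&(d>0)
n,l,st,_=cv2.connectedComponentsWithStats(m.astype(np.uint8)); k=1+st[1:,4].argmax(); m=l==k
for b in fit(info,m,SH['tee'],0,.022,.447,.1375,[20,31,42])[:2]: print(np.round(b,4))
o=im.copy();o[m]=[0,255,0];cv2.imwrite('pics/w9m.png',np.hstack([im,o])[100:400,:,::-1][:, 150:1150][:, ::1][:, :800])
rows((0.4556,0.1427,0.012),31,3,s)
E
```

```text
14.15 [0.456  0.144  0.0696] a 31.35 w 0.0554 F [ 0.4 -0.3 -0.4] qv 1.1
[ 0.0865  0.4479  0.1358 30.6613]
[ 0.0866  0.4477  0.1358 30.5705]
t 14.15 max 0.48 q6~ 76.0
[[-0.01, 0.01, 0.48, -0.0, 0.0, 0.01], [-0.01, 0.01, 0.48, -0.0, 0.0, 0.01], [-0.01, 0.01, 0.48, -0.0, 0.0, 0.01]]
```

View pics/w9m.png

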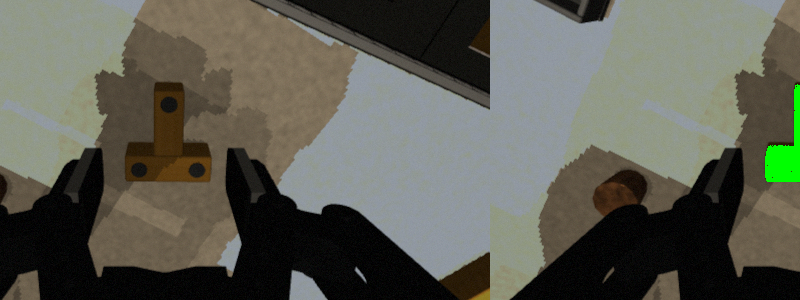

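Emit:
jog_arm([
  [[0.01,0.04,0.5,0,0,0.09],[0.01,0.03,0.5,0,0,0],[0,0,0.3,0,0,0],[0,0,0.13,0,0,0],[0,0,0,0,0,0]],
])

```text
time_s: 14.7
position: [0.4582, 0.1418, 0.0124]
tool_rot: [[0.862, 0.507, 0.0], [0.507, -0.862, 0.0], [0.0, -0.0, -1.0]]
ft_force: [0.8, 0.0, 0.3]
grip_width: 0.0554
```

Emit:
jog_arm([
  [[0,0,0,0,0,0],[0,0,0,0,0,0],[0,0,0,0,0,0],[0,0,0,0,0,0]],
], grip=-1)

```text
time_s: 15.1
position: [0.4583, 0.1414, 0.0132]
tool_rot: [[0.863, 0.505, 0.002], [0.505, -0.863, 0.0], [0.001, 0.001, -1.0]]
ft_force: [-1.4, 0.2, 5.5]
grip_width: 0.0168
```

```bash
python3 - <<'E'
from h import *
s=report()
s2=dict(s); s2['position']=np.array(s['position'])+[0,0,.08]
rows((0.57,-0.09,0.12),8.4,8,s2)
E
```

```text
15.1 [0.4583 0.1414 0.0132] a 30.36 w 0.0168 F [-1.4  0.2  5.5] qv 0.1
t 15.1 max 0.8 q6~ 73.0
[[-0.06, 0.8, -0.08, 0.0, -0.0, 0.32], [-0.03, 0.8, -0.08, 0.0, -0.0, 0.32], [0.01, 0.8, -0.08, 0.0, -0.0, 0.32], [0.05, 0.8, -0.08, 0.0, -0.0, 0.32], [0.09, 0.8, -0.08, 0.0, -0.0, 0.32], [0.13, 0.79, -0.08, 0.0, -0.0, 0.32], [0.17, 0.79, -0.08, 0.0, -0.0, 0.32], [0.2, 0.78, -0.08, 0.0, -0.0, 0.32]]
```

Emit:
jog_arm([
  [[0,0,-1,0,0,0],[0,0,-1,0,0,0],[-0.06,0.8,-0.08,0,0,0.32],[-0.03,0.8,-0.08,0,0,0.32],[0.01,0.8,-0.08,0,0,0.32],[0.05,0.8,-0.08,0,0,0.32],[0.09,0.8,-0.08,0,0,0.32],[0.13,0.79,-0.08,0,0,0.32],[0.17,0.79,-0.08,0,0,0.32],[0.2,0.78,-0.08,0,0,0.32]],
])

```text
time_s: 16.1
position: [0.5698, -0.0914, 0.1183]
tool_rot: [[0.99, 0.143, 0.0], [0.143, -0.99, 0.0], [0.0, -0.0, -1.0]]
ft_force: [0.8, 1.1, -1.4]
grip_width: 0.0165
```

Emit:
jog_arm([
  [[0,0,0,0,0,0],[0,0,0,0,0,0]],
])

```text
time_s: 16.3
position: [0.5692, -0.0903, 0.1178]
tool_rot: [[0.989, 0.145, -0.001], [0.145, -0.989, 0.0], [-0.0, -0.0, -1.0]]
ft_force: [0.1, 0.6, -1.9]
grip_width: 0.0166
```

```bash
cat >> h.py <<'E'
def seatfrom(f,nm,uv,x,y,a,s=None):
    info,im,d=load(f);W=world(info,d);v=im.max(2).astype(int);u,w=uv
    ROI=np.zeros(d.shape,bool); ROI[max(w-60,0):w+60,max(u-55,0):u+55]=1
    ROI&=np.hypot(W[...,0]-x,W[...,1]-y)<.06
    th,_=cv2.threshold(v[ROI].astype(np.uint8),0,255,cv2.THRESH_OTSU)
    M=(ROI&(v>th)).astype(np.uint8); n,l,st,ce=cv2.connectedComponentsWithStats(M); M=l==(1+st[1:,4].argmax())
    print('floor',np.median(W[M][:,2]),M.sum()); print(np.round(fitseat(info,M,SH[nm],x,y,a)[0],4)); return M
def held(f,s,nm,z1,top,guess,zc=.012):
    info,im,d=load(f);W=world(info,d);L=(W-s['position'])@np.array(s['tool_rot']);br=im[...,0].astype(int)-im[...,2]>25
    return L,br
E
python3 - <<'E'
from h import *
s=report()
info,im,d=snap('wrist','w10');W=world(info,d);P=np.array(s['position']);T=np.array(s['tool_rot']);L=(W-P)@T
u,v=proj(info,[[.6397,-.0964,.007]])[0].astype(int);print(u,v)
M=seatfrom('w10','tee',(u,v),.6397,-.0964,8.4)
m=(d>0)&(abs(L[...,2]+.0105)<.006)&(abs(L[...,1])<.008)&(abs(L[...,0])<.06); print('held top',np.median(L[m][:,2]),'x',np.percentile(L[m][:,0],[1,50,99]))
o=im.copy();o[M]=[0,255,0];cv2.imwrite('pics/w10m.png',o[:,:,::-1])
rows((0.57,-0.09,0.12),8.4,8,s)
E
```

```text
16.3 [ 0.5692 -0.0903  0.1178] a 8.33 w 0.0166 F [ 0.1  0.6 -1.9] qv 1.5
336 98
floor 0.006924154187689342 4560
[ 0.0248  0.6397 -0.0964  8.3122]
held top -0.008691366390425892 x [-0.0396768  -0.00680944  0.01914182]
t 16.3 max 0.01 q6~ 73.0
[[0.0, -0.0, -0.01, -0.0, 0.0, -0.0], [0.0, -0.0, -0.01, -0.0, 0.0, -0.0], [0.0, -0.0, -0.01, -0.0, 0.0, -0.0], [0.0, -0.0, -0.01, -0.0, 0.0, -0.0], [0.0, -0.0, -0.01, -0.0, 0.0, -0.0], [0.0, -0.0, -0.01, -0.0, 0.0, -0.0], [0.0, -0.0, -0.01, -0.0, 0.0, -0.0], [0.0, -0.0, -0.01, -0.0, 0.0, -0.0]]
```

View pics/w10m.png

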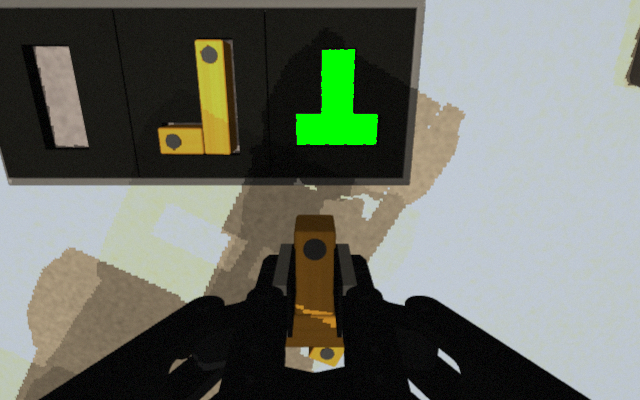

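```bash
python3 - <<'E'
from h import *
s=report()
info,im,d=load('w10');W=world(info,d);P=np.array(s['position']);T=np.array(s['tool_rot']);L=(W-P)@T
m=(d>0)&(abs(L[...,2]+.009)<.006)&(abs(L[...,1])<.007)&(abs(L[...,0])<.06)
A=np.c_[L[m][:,:2],np.ones(m.sum())]; print(np.linalg.lstsq(A,L[m][:,2],rcond=None)[0])
rows((0.6508,-0.0948,0.046),8.4,4,s)
E
```

```text
16.35 [ 0.569  -0.0896  0.1178] a 8.39 w 0.0167 F [-0.8 -0.6 -0.1] qv 0.9
[ 0.00808117 -0.00394146 -0.00853552]
t 16.35 max 0.5 q6~ 73.0
[[0.5, 0.11, 0.45, -0.0, 0.0, -0.0], [0.5, 0.11, 0.45, -0.0, 0.0, -0.0], [0.5, 0.11, 0.45, -0.0, 0.0, -0.0], [0.5, 0.11, 0.45, -0.0, 0.0, -0.0]]
```

Emit:
jog_arm([
  [[0.5,0.11,0.45,0,0,0],[0.5,0.11,0.45,0,0,0],[0.5,0.11,0.45,0,0,0],[0.5,0.11,0.45,0,0,0],[0,0,0,0,0,0],[0,0,0,0,0,0],[0,0,0,0,0,0]],
])

```text
time_s: 17.05
position: [0.6508, -0.0953, 0.0469]
tool_rot: [[0.989, 0.146, 0.001], [0.146, -0.989, -0.0], [0.0, 0.0, -1.0]]
ft_force: [0.4, 0.5, -0.2]
grip_width: 0.0169
```

```bash
python3 - <<'E'
from h import *
s=report()
rows((0.6508,-0.0948,0.0203),8.4,1,s)
E
```

```text
17.05 [ 0.6508 -0.0953  0.0469] a 8.4 w 0.0169 F [ 0.4  0.5 -0.2] qv 0.5
t 17.05 max 0.67 q6~ 73.0
[[0.0, -0.01, 0.67, 0.0, -0.0, 0.0]]
```

Emit:
jog_arm([
  [[0,-0.01,0.2,0,0,0],[0,0,0.17,0,0,0],[0,0,0.17,0,0,0],[0,0,0.12,0,0,0],[0,0,0,0,0,0],[0,0,0,0,0,0]],
])

```text
time_s: 17.65
position: [0.6509, -0.0955, 0.0202]
tool_rot: [[0.989, 0.145, -0.0], [0.145, -0.989, 0.0], [-0.0, -0.0, -1.0]]
ft_force: [-3.7, 1.5, 6.8]
grip_width: 0.0167
```

Emit:
jog_arm([
  [[0,0,0,0,0,0],[0,0,0,0,0,0],[0,0,0,0,0,0],[0,0,-0.5,0,0,0],[0,0,-1,0,0,0],[-0.5,0,-1,0,0,0],[-0.8,-0.3,-0.8,0,0,0],[-0.8,-0.3,0,0,0,0],[0,0,0,0,0,0],[0,0,0,0,0,0]],
], grip=0.0)

```text
time_s: 18.65
position: [0.5646, -0.0841, 0.1518]
tool_rot: [[0.989, 0.145, 0.001], [0.145, -0.989, -0.0], [0.001, 0.0, -1.0]]
ft_force: [1.0, 0.1, -0.4]
grip_width: 0.0429
```

```bash
python3 - <<'E'
from h import *
s=report()
info,im,d=snap('wrist','w11');W=world(info,d)
for nm,x,y in (('tee',.6397,-.0964),('bracket',.6281,-.0162)):
    m=(W[...,2]>0.022)&(W[...,2]<0.05)&(np.hypot(W[...,0]-x,W[...,1]-y)<.055)&(d>0)
    n,l,st,_=cv2.connectedComponentsWithStats(m.astype(np.uint8)); m=l==(1+st[1:,4].argmax())
    t=m&(W[...,2]>.026);A=np.c_[W[t][:,:2]-[x,y],np.ones(t.sum())]
    print(nm,m.sum(),'top',np.percentile(W[m][:,2],[5,50,95]),'plane',np.linalg.lstsq(A,W[t][:,2],rcond=None)[0])
    print(np.round(fit(info,m,SH[nm],.019,.029,x,y,[2,8,14])[0],4))
u,v=proj(info,[[.617,.078,.007]])[0].astype(int); print(u,v)
c=W[np.clip(v,0,399),np.clip(u,0,639)]; print(c)
M=seatfrom('w11','coupler',(u,v),.617,.078,8)
o=im.copy();o[M]=[0,255,0];cv2.imwrite('pics/w11m.png',o[:,:,::-1])
# coupler from earlier frames
for f in ('w3','w11'):
    info,im,d=load(f);W=world(info,d)
    m=(W[...,2]>.006)&(W[...,2]<.032)&(np.hypot(W[...,0]-.452,W[...,1]+.127)<.055)&(d>0)
    if m.sum()<200: continue
    n,l,st,_=cv2.connectedComponentsWithStats(m.astype(np.uint8)); m=l==(1+st[1:,4].argmax())
    print(f,m.sum(),[np.round(b,4).tolist() for b in fit(info,m,SH['coupler'],0,.022,.452,-.127,range(0,180,20))[:3]])
E
```

```text
18.65 [ 0.5646 -0.0841  0.1518] a 8.34 w 0.0429 F [ 1.   0.1 -0.4] qv 2.3
tee 3188 top [0.02752985 0.02891648 0.03021729] plane [0.00013433 0.00098214 0.02892521]
[ 0.0438  0.6397 -0.0975  7.5486]
bracket 3512 top [0.02709495 0.02891055 0.03014807] plane [0.00122869 0.00796962 0.02889423]
[ 0.0608  0.628  -0.0154  8.1607]
122 89
[0.61793438 0.0729704  0.01714463]
floor 0.007049837897743422 2782
[0.0393 0.6124 0.0933 8.0065]
w3 1884 [[0.1553, 0.4515, -0.1279, 164.8795], [0.1557, 0.4507, -0.1282, 345.1255], [0.157, 0.4512, -0.1274, 345.0102]]
w11 1969 [[0.1663, 0.4502, -0.1266, 166.0653], [0.1678, 0.4505, -0.1266, 346.2805], [0.168, 0.4502, -0.1266, 166.1971]]
```

View pics/w11m.png

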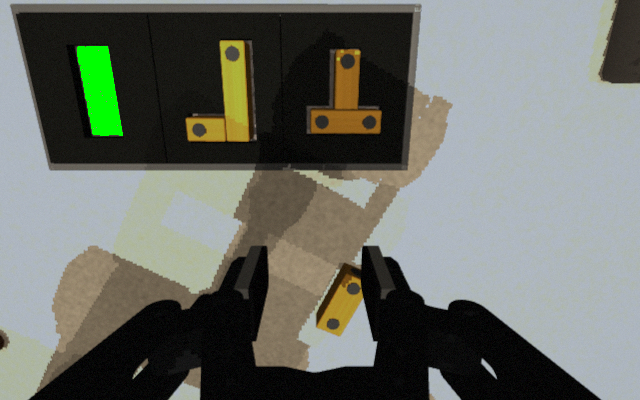

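```bash
python3 - <<'E'
from h import *
rows((0.4513,-0.127,0.075),-16,5)
E
```

```text
t 18.7 max 0.59 q6~ 90.0
[[-0.59, 0.13, 0.38, 0.0, -0.0, 0.57], [-0.58, 0.18, 0.38, 0.0, -0.0, 0.57], [-0.56, 0.23, 0.38, 0.0, -0.0, 0.57], [-0.54, 0.27, 0.38, 0.0, -0.0, 0.57], [-0.52, 0.32, 0.38, 0.0, -0.0, 0.57]]
```

Emit:
jog_arm([
  [[-0.59,0.13,0.38,0,0,0.57],[-0.58,0.18,0.38,0,0,0.57],[-0.56,0.23,0.38,0,0,0.57],[-0.54,0.27,0.38,0,0,0.57],[-0.52,0.32,0.38,0,0,0.57],[0,0,0,0,0,0],[0,0,0,0,0,0],[0,0,0,0,0,0]],
], grip=0.4)

```text
time_s: 19.5
position: [0.4526, -0.127, 0.0759]
tool_rot: [[0.961, -0.277, 0.001], [-0.277, -0.961, -0.001], [0.002, 0.0, -1.0]]
ft_force: [-0.2, 0.9, -0.4]
grip_width: 0.0599
```

```bash
python3 - <<'E'
from h import *
s=report()
info,im,d=snap('wrist','w12');W=world(info,d)
m=(W[...,2]>.006)&(W[...,2]<.03)&(np.hypot(W[...,0]-.4513,W[...,1]+.127)<.042)&(d>0)
n,l,st,_=cv2.connectedComponentsWithStats(m.astype(np.uint8)); m=l==(1+st[1:,4].argmax())
b=fit(info,m,SH['coupler'],0,.022,.4513,-.127,[-30,-16,0])[0];print(np.round(b,4))
rows((b[1],b[2],0.012),(b[3]+90)%180-90,3,s)
E
```

```text
19.5 [ 0.4526 -0.127   0.0759] a -16.06 w 0.0599 F [-0.2  0.9 -0.4] qv 0.4
[ 4.380000e-02  4.521000e-01 -1.272000e-01  3.429964e+02]
t 19.5 max 0.53 q6~ 91.0
[[-0.0, 0.0, 0.53, 0.0, -0.0, 0.04], [-0.0, 0.0, 0.53, 0.0, -0.0, 0.04], [-0.0, 0.0, 0.53, 0.0, -0.0, 0.04]]
```

View pics/w12.png

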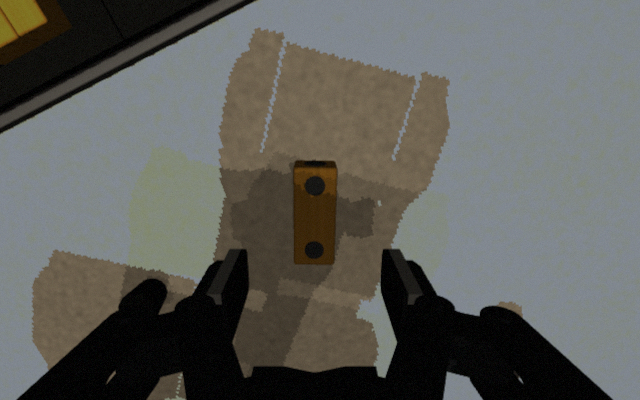

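Emit:
jog_arm([
  [[0,0,0.6,0,0,0.12],[0,0,0.55,0,0,0],[0,0,0.3,0,0,0],[0,0,0.15,0,0,0],[0,0,0,0,0,0]],
])

```text
time_s: 20.05
position: [0.4515, -0.1265, 0.0113]
tool_rot: [[0.956, -0.294, -0.0], [-0.294, -0.956, 0.0], [-0.0, -0.0, -1.0]]
ft_force: [0.6, 0.5, 0.4]
grip_width: 0.0598
```

Emit:
jog_arm([
  [[0,0,0,0,0,0],[0,0,0,0,0,0],[0,0,0,0,0,0],[0,0,0,0,0,0]],
], grip=-1)

```text
time_s: 20.45
position: [0.4515, -0.1268, 0.0124]
tool_rot: [[0.955, -0.295, 0.002], [-0.295, -0.955, -0.001], [0.002, 0.0, -1.0]]
ft_force: [0.1, 1.8, 5.4]
grip_width: 0.0245
```

```bash
python3 - <<'E'
from h import *
s=report()
s2=dict(s); s2['position']=np.array(s['position'])+[0,0,.08]
rows((0.55,0.085,0.12),8.3,8,s2)
E
```

```text
20.45 [ 0.4515 -0.1268  0.0124] a -17.17 w 0.0245 F [0.1 1.8 5.4] qv 0.1
t 20.45 max 0.72 q6~ 90.0
[[0.1, -0.72, -0.09, 0.0, -0.0, -0.37], [0.14, -0.72, -0.09, 0.0, -0.0, -0.37], [0.18, -0.71, -0.09, 0.0, -0.0, -0.37], [0.22, -0.7, -0.09, 0.0, -0.0, -0.37], [0.26, -0.68, -0.09, 0.0, -0.0, -0.37], [0.29, -0.67, -0.09, 0.0, -0.0, -0.37], [0.33, -0.65, -0.09, 0.0, -0.0, -0.37], [0.37, -0.63, -0.09, 0.0, -0.0, -0.37]]
```

Emit:
jog_arm([
  [[0,0,-1,0,0,0],[0,0,-1,0,0,0],[0.1,-0.72,-0.1,0,0,-0.37],[0.14,-0.72,-0.1,0,0,-0.37],[0.18,-0.71,-0.1,0,0,-0.37],[0.22,-0.7,-0.1,0,0,-0.37],[0.26,-0.68,-0.1,0,0,-0.37],[0.29,-0.67,-0.1,0,0,-0.37],[0.33,-0.65,-0.1,0,0,-0.37],[0.37,-0.63,-0.1,0,0,-0.37]],
])

```text
time_s: 21.45
position: [0.5503, 0.0863, 0.1239]
tool_rot: [[0.989, 0.146, -0.0], [0.146, -0.989, -0.0], [-0.0, 0.0, -1.0]]
ft_force: [0.5, -0.5, -1.3]
grip_width: 0.0243
```

Emit:
jog_arm([
  [[0,0,0,0,0,0],[0,0,0,0,0,0]],
])

```text
time_s: 21.65
position: [0.5498, 0.0852, 0.1235]
tool_rot: [[0.99, 0.144, -0.0], [0.144, -0.99, -0.0], [-0.001, 0.0, -1.0]]
ft_force: [-0.9, 1.0, -1.9]
grip_width: 0.0248
```

```bash
python3 - <<'E'
from h import *
s=report()
info,im,d=snap('wrist','w13');W=world(info,d);P=np.array(s['position']);T=np.array(s['tool_rot']);L=(W-P)@T
u,v=proj(info,[[.6124,.0933,.007]])[0].astype(int);print(u,v)
M=seatfrom('w13','coupler',(u,v),.6124,.0933,8.3)
m=(d>0)&(abs(L[...,2]+.0095)<.006)&(abs(L[...,1])<.01)&(abs(L[...,0])<.06); print('held top',np.median(L[m][:,2]),'x',np.percentile(L[m][:,0],[1,50,99]))
A=np.c_[L[m][:,:2],np.ones(m.sum())]; print(np.linalg.lstsq(A,L[m][:,2],rcond=None)[0])
o=im.copy();o[M]=[0,255,0];cv2.imwrite('pics/w13m.png',o[:,:,::-1])
E
```

```text
21.65 [0.5498 0.0852 0.1235] a 8.29 w 0.0248 F [-0.9  1.  -1.9] qv 1.7
315 106
floor 0.006949591270104653 4092
[0.0241 0.6124 0.0935 8.2602]
held top -0.009526447602105808 x [-0.02886975  0.00612019  0.03364139]
[ 0.0121123  -0.00142057 -0.00951096]
```

View pics/w13m.png

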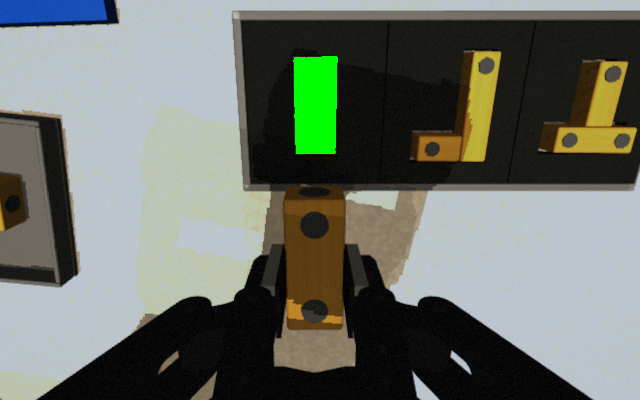

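```bash
python3 - <<'E'
from h import *
rows((0.6114,0.0933,0.045),8.3,4)
E
```

```text
t 21.7 max 0.49 q6~ 90.0
[[0.39, 0.0, 0.49, 0.0, 0.0, -0.0], [0.39, 0.0, 0.49, 0.0, 0.0, -0.0], [0.39, 0.0, 0.49, 0.0, 0.0, -0.0], [0.39, 0.0, 0.49, 0.0, 0.0, -0.0]]
```

Emit:
jog_arm([
  [[0.39,0,0.49,0,0,0],[0.39,0,0.49,0,0,0],[0.39,0,0.49,0,0,0],[0.39,0,0.49,0,0,0],[0,0,0,0,0,0],[0,0,0,0,0,0],[0,0,0,0,0,0]],
])

```text
time_s: 22.4
position: [0.6116, 0.0935, 0.0464]
tool_rot: [[0.99, 0.143, 0.001], [0.143, -0.99, -0.0], [0.001, 0.0, -1.0]]
ft_force: [0.3, 0.1, -1.8]
grip_width: 0.025
```

```bash
python3 - <<'E'
from h import *
s=report(); rows((0.6114,0.0933,0.0195),8.3,1,s)
E
```

```text
22.4 [0.6116 0.0935 0.0464] a 8.22 w 0.025 F [ 0.3  0.1 -1.8] qv 0.4
t 22.4 max 0.67 q6~ 90.0
[[-0.01, 0.0, 0.67, 0.0, -0.01, -0.01]]
```

Emit:
jog_arm([
  [[0,0,0.2,0,0,0],[0,0,0.17,0,0,0],[0,0,0.17,0,0,0],[0,0,0.12,0,0,0],[0,0,0,0,0,0],[0,0,0,0,0,0]],
])

```text
time_s: 23.0
position: [0.6115, 0.0941, 0.0195]
tool_rot: [[0.99, 0.144, -0.0], [0.144, -0.99, -0.0], [-0.0, 0.0, -1.0]]
ft_force: [-4.2, -0.6, 8.4]
grip_width: 0.0247
```

Emit:
jog_arm([
  [[0,0,0,0,0,0],[0,0,0,0,0,0],[0,0,0,0,0,0],[0,0,-0.5,0,0,0],[0,0,-1,0,0,0],[-0.5,0,-1,0,0,0],[-0.8,0.4,-1,0,0,0],[-0.5,0.7,-1,0,0,0],[0,0,0,0,0,0],[0,0,0,0,0,0]],
], grip=0.1)

```text
time_s: 24.0
position: [0.5498, 0.0428, 0.1945]
tool_rot: [[0.99, 0.143, 0.002], [0.143, -0.99, -0.0], [0.002, 0.0, -1.0]]
ft_force: [0.9, 0.5, -1.5]
grip_width: 0.0474
```

```bash
python3 - <<'E'
from h import *
s=report()
info,im,d=snap('wrist','w14');W=world(info,d)
for nm,x,y in (('tee',.6397,-.0964),('bracket',.6281,-.0162),('coupler',.6124,.0934)):
    m=(W[...,2]>0.022)&(W[...,2]<0.05)&(np.hypot(W[...,0]-x,W[...,1]-y)<.05)&(d>0)
    n,l,st,_=cv2.connectedComponentsWithStats(m.astype(np.uint8)); m=l==(1+st[1:,4].argmax())
    t=m&(W[...,2]>.026);A=np.c_[W[t][:,:2]-[x,y],np.ones(t.sum())]
    print(nm,m.sum(),'top',np.percentile(W[m][:,2],[5,50,95]),'plane',np.linalg.lstsq(A,W[t][:,2],rcond=None)[0])
    print(np.round(fit(info,m,SH[nm],.019,.029,x,y,[2,8,14])[0],4))
for c in ('scene','side'):
    i0,im0,d0=load(c+'0');i1,im1,d1=snap(c,c+'9');W=world(i1,d1)
    m=(W[...,2]>.018)&(W[...,2]<.04)&(np.hypot(W[...,0]-.505,W[...,1]-.347)<.05)&(d1>0);print(c,'wide',np.median(W[m],0))
E
```

```text
24.0 [0.5498 0.0428 0.1945] a 8.2 w 0.0474 F [ 0.9  0.5 -1.5] qv 2.5
tee 2543 top [0.02563693 0.02873595 0.03009299] plane [-0.00179612 -0.00460979  0.02875208]
[ 0.0866  0.6396 -0.0977  7.4134]
bracket 2572 top [0.02724795 0.02883694 0.03013769] plane [-0.00143112 -0.00067561  0.02883396]
[ 0.0644  0.6277 -0.0156  8.1126]
coupler 2378 top [0.02750604 0.02893593 0.03023806] plane [-0.00203309  0.00519964  0.02893723]
[0.0312 0.6129 0.0939 8.5706]
scene wide [0.51161623 0.34345176 0.02751118]
side wide [0.50334105 0.35078807 0.02620063]
```

View pics/w14.png

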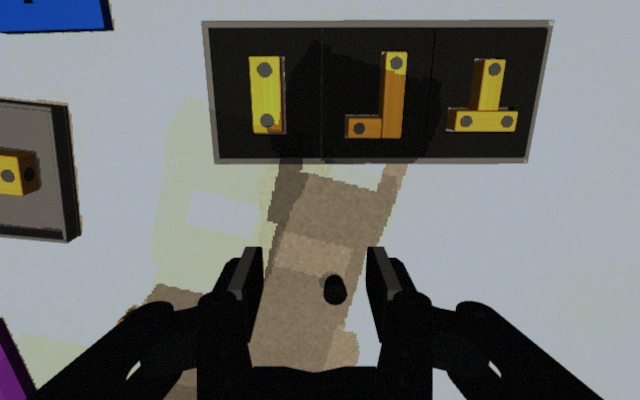

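View pics/side9.png

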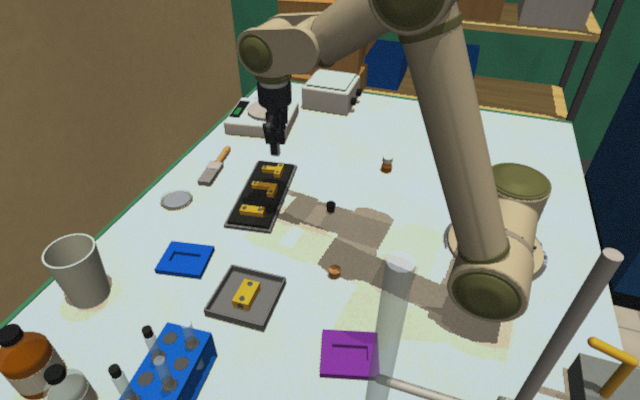

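All three fittings are home at 29 mm top height and level, and the wide coupler is flat in the dish. The stopper (331,207), cork (335,271) and jar (387,163) stand where they were, and the arm is clear of everything.

```bash
python3 -c "
from h import *
print(close_job())"
```

```text
the job is handed in; nothing more can be done
None
```

The job is handed in at about 24 s of the 72 s. All three fittings are home in their own cut-outs, and the wide coupler lies flat in the grey dish.

My last checks, from the wrist camera:

| Part | Top height (expected) | Tilt of the top face | Distance from its place |
|---|---|---|---|
| Bracket | 28.8 mm (29) | under 0.01 rad | about 1 mm |
| T-piece | 28.7 mm (29) | under 0.01 rad | 1.3 mm |
| Narrow coupler | 28.9 mm (29) | under 0.01 rad | under 1 mm |
| Wide coupler | 25.9 mm (26) | not measured; heights even across the top | about 2 mm from the dish centre |

- **Bystanders:** the stopper, cork and amber jar stand where they began as far as the side picture shows. I checked them by eye rather than measuring. The blue and purple look-alikes were left alone.
- **Forces:** the highest I read was about 21 N, when the bracket met its floor; the gripper was open and clear of everything at the end.
- **Disagreements:** the scene and side cameras put the wide coupler 5 to 7 mm either side of the wrist camera's position, probably from perspective and calibration. That is well inside the 50 mm allowed. The last T-piece outline fit came out about 1° off its seat, within the cut-out's play.

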